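Load a thread spool into a winder with a sprung plunger

TASK

Load the orange thread spool into the spool winder: pull the winder's sprung plunger back by its red knob and swing it into its holding notch so that it stays back by itself, then lay the orange spool in the winder's cradle, and only then free the plunger from its notch and let it close on the end of the spool, so that the spool is pressed against the drive disc. Leave the two other spools in the rack, and do not disturb the oil bottle and the pin tin.

Things in the scene. Friction and masses are not known exactly. Their poses are not given: they have to be found in the camera images.
- winder: Fixed bench spool winder, grey base plate 110 x 233 mm, 12 mm thick. Origin: on the table, below the winding axis, which is level, along its y, 60 mm up; z up. From -y to +y: dark drive head (80 mm wide in x, y -116 to -78 mm, 98 mm high) with drive disc, cradle, tailstock (60 mm wide, y 44 to 108 mm, top 88 mm up) with the sprung plunger.
- cradle (a point): Where the spool's middle may be laid: on the winding axis, 60 mm up, y = -21 mm in the winder's frame and axes. Two grey 90 degree V rests (y -70 to -46 and 5 to 29 mm, 45 mm wide in x) carry the spool's end flanges; free between them above the base. The opening is 98 mm with the plunger notched, so up to 9 mm off along y is fine.
- drive_disc (a point): Centre of the flat face of the rubber drive disc, 36 mm diameter, on the winding axis at y = -70 mm in the winder's frame. The spool's end is pressed against it.
- knob (a point): Centre of the red knob, a roller of 24 mm diameter, 26 mm long along the winder's y with flat ends, turning freely on top of the plunger's handle (upright 8 mm stem), 68 mm from the winding axis. Plunger out and handle upright: x 0, y 56, z 128 mm in the winder's frame. Moves to +y as the plunger is pulled, to -x and down on a 68 mm radius as the handle swings. Axes turn with the handle.
- notch (a point): The handle stem's place in the holding notch, at the upper side of the tailstock's top plate (6 mm thick, 88 mm up): x -18, y 86 mm in the winder's frame. The plate has an L-shaped slot for the stem: a lane along y at x = 0, and at its +y end the notch to the -x side, with a 3.5 mm lip at its mouth.
- plunger_face (a point): Centre of the flat end face (28 mm diameter rubber pad) of the plunger, on the winding axis, that presses on the spool: at y = -2 mm in the winder's frame when the plunger is fully out.
- plunger (a joint): How far the plunger is pulled back towards the winder's +y, in m: 0 fully out (towards the drive disc), 0.030 held in the notch, 0.038 rear stop, 0.012 when closed on a spool that lies against the drive disc. A spring (4.2 N at 0, plus 0.12 N per mm) drives it towards 0 when let go outside the notch.
- handle (a joint): Swing of the handle about the winding axis, rad: 0 upright in the lane, grows towards the winder's -x, stop at 0.62, stays where left (light friction). It can leave the lane only with the plunger beyond 0.034. Swung beyond 0.54 and let forward there, the stem drops behind the lip and is held at plunger 0.030. To free it: pull beyond 0.034, swing to 0, let forward.
- spool_orange: The spool to load: orange thread, black end flanges, 80 mm long, flanges 44 mm diameter and 5 mm thick, wound part 34 mm diameter and 70 mm long, 0.08 to 0.17 kg, both ends alike. Origin: its centre. Its x axis is the spool's axis, along which it lies. Starts in one of the three places of the rack.
- spool_blue: Bystander: same spool with blue thread. To stay in the rack.
- spool_white: Bystander: same spool with white thread. To stay in the rack.
- rack: Fixed wooden spool rack, base plate 104 x 226 mm, 8 mm thick, with three places side by side at y = -74, 0 and +74 mm; in each a spool lies along the rack's x on two V rests, its axis 46 mm above the table; rests are 13 mm wide at x = -37.5 and +37.5 mm, free between them. Origin: underside centre; z up.
- oil_bottle: Bystander: small clear oil bottle with a red cap, 40 mm diameter, 115 mm high, standing loose. Origin: underside centre.
- pin_tin: Bystander: round green tin with lid, 72 mm diameter, 36 mm high, loose. Origin: underside centre.
- guide_post: Obstacle: fixed thread-guide post, steel rod of 10 mm diameter on a 60 mm round foot, with a ring of 29 mm diameter on top; 165 mm high in all. Origin: underside centre.
Things that resemble listed ones, but are neither listed nor needed, are in the scene too. Of the things shaped like the spool_orange, the orange one is meant.

How it is judged (in metres and radians):
On the way, in this order (a step that is already met when the one before it is completed fails the run):
1. the plunger rests in its holding notch and nothing touches its handle (value of joint plunger between 0.0275 and 0.0325 m and value of joint handle above 0.5 rad and contact force between plunger and the fingers below 0.05 N and contact force between plunger and the arm below 0.05 N), for 0.3 s.
2. the orange spool lies released in the cradle while the plunger is still in its notch (value of joint plunger between 0.0275 and 0.0325 m and value of joint handle above 0.5 rad and x of spool_orange in the frame of cradle between -0.004 and 0.004 m and z of spool_orange in the frame of cradle between -0.004 and 0.004 m and angle between the x axis of spool_orange and the y axis of winder, either way round below 0.1 rad and contact force between spool_orange and the fingers below 0.05 N and linear speed of spool_orange below 0.05 m/s), for 0.2 s.
At the end, for the whole second after the job is handed in: Orange spool at rest on the winding axis (4 mm, 0.06 rad), its end within 3 mm of the drive disc; plunger out of its notch (9 to 15 mm), handle in the lane, pressing the spool with over 2 N; the other two spools in the rack (value of joint plunger between 0.009 and 0.015 m and value of joint handle below 0.15 rad and contact force between plunger and spool_orange above 2 N and y of spool_orange in the frame of winder between -0.033 and -0.027 m and x of spool_orange in the frame of cradle between -0.004 and 0.004 m and z of spool_orange in the frame of cradle between -0.004 and 0.004 m and angle between the x axis of spool_orange and the y axis of winder, either way round below 0.06 rad and linear speed of spool_orange below 0.02 m/s and height (world z) of each of spool_blue, spool_white above 0.04 m); the robot touches nothing.
It fails at once if another spool is moved by more than 15 mm (distance of any of spool_blue, spool_white from where it was at the start of the episode above 0.015 m).
It fails at once if the oil bottle or the pin tin is moved by more than 20 mm or tipped (distance of any of oil_bottle, pin_tin from where it was at the start of the episode above 0.02 m or angle between any of oil_bottle, pin_tin's own z axis and vertical above 0.4 rad).
It also fails if it takes over 66 s, if anything falls off the work surface, if the arm or the gripper's body presses on something with over 40 N, if the wrist force passes 120 N, or if a joint passes its speed limit or range.

ROBOT

A 7-joint arm with a two-finger parallel gripper is mounted at the origin on the work surface. World frame = base frame: x ahead of the robot, y to its left, z up, the work surface at z = 0. Lengths are in mm, angles in rad, forces in N, time in s.
With the tool pointing down it reaches from about 400 to 875 mm from the base axis. Payload 4.4 kg.
Tool frame: the origin (TCP) lies at the very end of the fingers, on their centre line; the grasp point (between the pads) lies 19 mm behind it; z points along the fingers, y is the direction in which the jaws open and shut (so a half turn about z gives the same grasp; the last joint's range is limited). The gripper opens to 85 mm and grips with 20 to 120 N. Pads are 22 mm wide; open, the fingers measure 114 mm over their backs; the gripper's body (76 mm by 85 mm) begins 54 mm behind the grasp point. The pads swing forward as they close: fully open they stand 13 mm farther back than shut.
Start: joints at [-1.266, 0.628, 0.038, 1.517, -0.027, 0.996, -0.02], TCP at [235.512, 605.848, 231.313] pointing down, gripper open.
Joint ranges: [-3.06, 3.06], [-0.37, 2.12], [-1.25, 1.32], [0.18, 2.47], [-1.1, 4.24], [0.23, 1.98], [-2.94, 2.94]. Speed limits (rad/s): [2.57, 2.57, 3.14, 3.14, 3.14, 3.14, 3.14].

INTERFACE

Orientations are given as [roll, pitch, yaw] about the fixed x, y, z axes, in that order (R = Rz(yaw) Ry(pitch) Rx(roll)).
In Python, from cell import ctrl gives the robot as it stands. The module is installed in compiled form; this text tells all that it offers.
- The arm moves only by the shell command python3 -m jog 'ROWS'. ROWS is text: rows parted by semicolons, each of 7 numbers parted by spaces: the shift along the tool's x, y, z in mm, then the turn, a rotation vector about the tool's x, y, z in degrees, then the opening, from -1 (shut) to 1 (fully open). In form: x y z wx wy wz claw; .... A call has 1 to 8 rows; each row is the pose to reach, as a shift and turn from the pose commanded when the call began, along the tool's axes at that moment; what a row does not reach only later rows make up. A row lasts 1/8 s, in which the tool goes at most 62.5 mm and 10.7 degrees, less where a joint would pass 70% of its speed; a pose out of reach is approached as far as the arm can. A call with a gripper value outside its range is refused whole. The fingers move at their own pace and stop on an object; the grip force is fixed at half the most. Time passes only in rows, so rows that repeat a pose let the fingers close. It gives the time, the measured TCP pose, the force and the opening at its end, in the units of the state.
- ctrl.read_state(): the state, without advancing time (a new reading comes with each control period).
- ctrl.get_image(name): name is "side" or "top"; returns a dict with "image" (400x640x3 uint8, red, green, blue), "z_map" (400x640 float32, mm along the optical axis (not along the pixel's ray), 0 where there is no reading), "vertical_fov" (degrees; the focal length in pixels is half the picture's height over the tangent of half this angle, whatever the lens; pixels are square), "cx", "cy" (the principal point, pixels), "k1" (the pictures are not rectified: a ray, as slopes to the right and down, at radius r is drawn at 1 + k1 r^2 times it, then the intrinsics apply), "extrinsics" (4x4, takes a point from world to camera coordinates). Camera axes: x right, y down, z forward; pixel columns grow to the right and rows downward; lengths in mm; the calibration is good to about 2 mm. A picture is of the moment at which its call begins.
- ctrl.finish_job(): hands the job in, once; it reports no verdict.
The state is a dict: "clock": time; "qpos": joint angles; "qd": joint speeds; "tau": joint torques, N m; "eef_pos": TCP position; "tool_rot": TCP orientation; "force": force on the tool from outside, world axes, zero at the start; "torque": the same for the moment, N m; "width": finger opening in mm.
Only numpy, scipy, OpenCV 4.12 (cv2) and the standard library are available. Lean on these libraries where they do the work, as an engineer would, in place of code of your own. Each camera call takes 0.05 s, during which the arm holds its last target.

## Working session

There is one attempt and no reset: what is moved stays moved. The work goes in short steps, Python scripts to look and compute and a shell command to move; the robot and the scene stay as the last step left them, time stands still between calls to the robot, and variables do not carry over. Pictures are saved under pics/ and viewed, and the job is handed in when it is done.

```bash
mkdir -p pics; ls; cat > h.py <<'E'
import numpy as np, cv2
from cell import ctrl
def grab(n):
    d=ctrl.get_image(n); return d
def K(d):
    h=d["image"].shape[0]; f=h/2/np.tan(np.radians(d["vertical_fov"])/2)
    return f,d["cx"],d["cy"],d["k1"],np.array(d["extrinsics"])
def slopes(d,u,v):
    f,cx,cy,k1,E=K(d)
    x=(np.asarray(u,float)-cx)/f; y=(np.asarray(v,float)-cy)/f
    a,b=x.copy(),y.copy()
    for _ in range(20):
        s=1+k1*(a*a+b*b); a=x/s; b=y/s
    return a,b
def world(d,u,v,z=None):
    """z = depth along axis"""
    a,b=slopes(d,u,v); E=K(d)[4]
    if z is None: z=d["z_map"][np.asarray(v,int),np.asarray(u,int)]
    P=np.stack([a*z,b*z,np.ones_like(a)*z],-1)
    return (P-E[:3,3])@E[:3,:3]
def plane(d,u,v,h):
    a,b=slopes(d,u,v); E=K(d)[4]; R=E[:3,:3]; c=-R.T@E[:3,3]
    r=np.stack([a,b,np.ones_like(a)],-1)@R
    return c+r*((h-c[2])/r[...,2])[...,None]
def proj(d,P):
    f,cx,cy,k1,E=K(d); p=np.asarray(P,float)@E[:3,:3].T+E[:3,3]
    a=p[...,0]/p[...,2]; b=p[...,1]/p[...,2]; s=1+k1*(a*a+b*b)
    return np.stack([a*s*f+cx,b*s*f+cy],-1)
def save(img,name): cv2.imwrite("pics/"+name,cv2.cvtColor(np.ascontiguousarray(img),cv2.COLOR_RGB2BGR))
E
python3 - <<'E'
from h import *
import pickle
for n in ("side","top"):
    d=grab(n); save(d["image"],n+"0.png"); pickle.dump(d,open(n+"0.pkl","wb"))
    print(n,d["vertical_fov"],d["k1"],d["cx"],d["cy"]); print(np.round(d["extrinsics"],3))
print(ctrl.read_state())
E
```

```text
pics
side 55.18019486680815 -0.09045432796987661 316.9576035737092 196.08663485842447
[[-9.98000e-01 -6.80000e-02 -1.60000e-02  5.77860e+02]
 [-3.90000e-02  7.33000e-01 -6.80000e-01  5.99370e+01]
 [ 5.80000e-02 -6.77000e-01 -7.33000e-01  8.47874e+02]
 [ 0.00000e+00  0.00000e+00  0.00000e+00  1.00000e+00]]
top 42.42726819392953 0.009215594950310243 325.0256009914052 200.25378105460078
[[ 8.000000e-03 -1.000000e+00  1.800000e-02  3.008400e+01]
 [-9.950000e-01 -1.000000e-02 -9.400000e-02  5.820340e+02]
 [ 9.400000e-02 -1.700000e-02 -9.950000e-01  1.294016e+03]
 [ 0.000000e+00  0.000000e+00  0.000000e+00  1.000000e+00]]
{'clock': 0.1, 'qpos': array([-1.2657724 ,  0.62927098,  0.03845916,  1.51827023, -0.02701667,
        0.99630649, -0.01998049]), 'qd': array([ 0.00101124, -0.00268401, -0.00025677, -0.00047188,  0.00071132,
       -0.0005043 ,  0.00032748]), 'tau': array([ 3.13369936e-03, -5.64543521e+01,  1.23004630e+00, -1.93976015e+01,
        1.11760560e-02,  5.46373092e-03,  6.84503760e-06]), 'eef_pos': array([235.31930656, 605.3013971 , 230.46935508]), 'tool_rot': array([-3.13985591e+00,  1.30766984e-05,  2.77076748e+00]), 'force': array([-0.23036038,  0.16412381, -0.73836024]), 'torque': array([0.02185711, 0.01105634, 0.01540286]), 'width': 85.67059761139211}
```

View pics/side0.png

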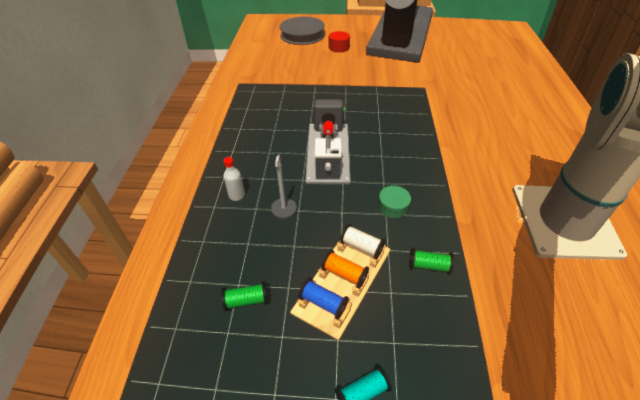

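View pics/top0.png

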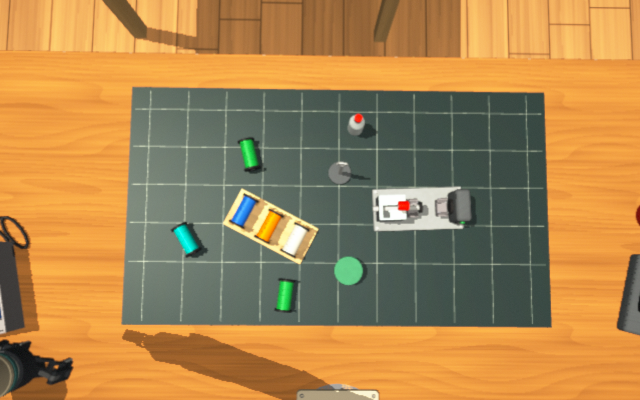

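The side view shows the rack with blue (324,300), orange (346,269) and white (362,242). There are loose green spools at (433,261) and (245,296) and a teal one at (363,385). Only the one at (346,269), top view (268,226), is orange, so that is my choice. The winder is at top (422,208), with its tailstock and red knob (404,206) towards world +y.

```bash
python3 - <<'E'
from h import *
import pickle
t=pickle.load(open("top0.pkl","rb")); s=pickle.load(open("side0.pkl","rb"))
a=cv2.resize(t["image"][175:275,215:335],None,fx=5,fy=5,interpolation=cv2.INTER_CUBIC)
b=cv2.resize(t["image"][175:245,360:480],None,fx=6,fy=6,interpolation=cv2.INTER_CUBIC)
save(a,"crop_rack.png");save(b,"crop_wind.png")
c=cv2.resize(s["image"][90:190,290:370],None,fx=6,fy=6,interpolation=cv2.INTER_CUBIC)
save(c,"crop_wind_s.png")
for nm,d in(("top",t),("side",s)):
    hsv=cv2.cvtColor(d["image"],cv2.COLOR_RGB2HSV); H,S,V=[hsv[...,i].astype(int) for i in range(3)]
    for cn,m in (("orange",(H>9)&(H<20)&(S>220)&(V>150)),("red",((H<5)|(H>175))&(S>200)&(V>120)),("blue",(H>100)&(H<125)&(S>150)&(V>90)),("tin",(H>65)&(H<85)&(S>100)&(V>70)),("white",(S<40)&(V>190))):
        n,l,st,ce=cv2.connectedComponentsWithStats(m.astype(np.uint8))
        for i in range(1,n):
            if st[i,4]>25:
                v,u=np.nonzero(l==i); 
                z=d["z_map"][v,u]; k=z>0
                P=world(d,u[k],v[k]) 
                print(nm,cn,st[i],ce[i].round(1),np.median(P,0).round(1), cv2.minAreaRect(np.stack([u,v],1).astype(np.float32)) if cn in("orange","blue") else "")
E
```

```text
top orange [257 211  16  26  52] [263.9 223.3] [519.2 187.6  54.8] ((264.19427490234375, 223.56048583984375), (2.6336865425109863, 27.77342414855957), 28.610458374023438)
top orange [263 214  18  28 107] [272.2 228.1] [508.1 167.1  57.7] ((271.7834167480469, 227.6473388671875), (5.110368728637695, 28.24898338317871), 27.47443199157715)
top red [355 114   7   8  44] [357.9 117.6] [776.4 -41.7 113.7] 
top red [399 201  10   9  80] [403.6 205.3] [ 561.6 -147.9  137.6] 
top blue [232 196  24  30 346] [243.4 210.6] [550.1 239.4  59.7] ((243.40003967285156, 210.7000274658203), (12.074766159057617, 28.621667861938477), 26.56505012512207)
top tin [240 140  19  27 322] [249.  152.9] [700.2 231.3  35.3] 
top tin [334 256  29  29 658] [348.2 270.3] [404.9 -23.8  34.4] 
top tin [276 281  18  30 379] [284.7 295.5] [340.  133.6  34.5] 
top white [350 116  10  13  61] [353.5 123.2] [769.6 -32.   78.5] 
top white [ 373  187   90   44 2080] [410.8 207.9] [ 563.1 -185.5   12.1] 
top white [438 202   8  10  68] [441.6 207.1] [ 566.6 -262.7   34.1] 
top white [284 226  21  28 314] [294.  239.3] [481.3 1
[... 406 characters left out ...]
[228.1 161.6] [775.8 -38.  114.9] 
side blue [302 281  40  32 660] [320.9 296.5] [554.7 245.2  61.6] ((320.94232177734375, 296.2115783691406), (38.56089782714844, 17.886865615844727), 27.34987449645996)
side tin [ 177    0   87   34 1448] [209.4  10.6] [ 1513.5 -2135.9  -346.9] 
side tin [271   0  10   7  46] [275.1   2.2] [ 1023.7 -2135.1  -300.3] 
side tin [ 433    0  124   39 2417] [500.8  10.4] [ -550.6 -2137.6  -312.4] 
side tin [379 185  32  27 627] [394.6 197.5] [404.5 -22.4  36.3] 
side white [309 134  38  29 575] [326.7 146.3] [ 570.5 -151.6   87.2] 
side white [224 170  14  11 111] [230.2 174.7] [775.  -31.1  80.6] 
side white [345 229  34  22 344] [361.6 238.7] [481.5 116.4  62.4]
```

View pics/crop_rack.png

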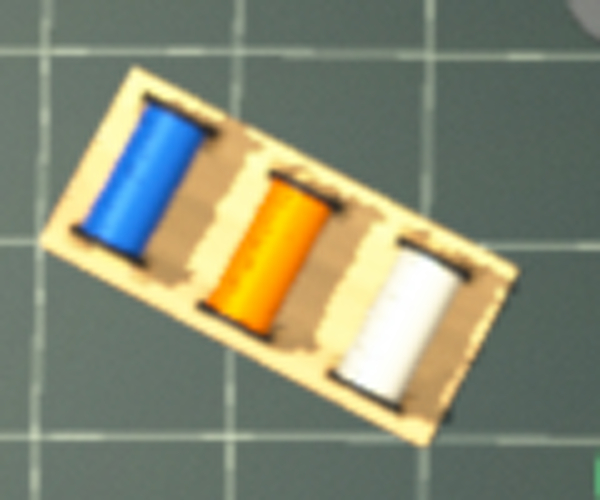

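View pics/crop_wind.png

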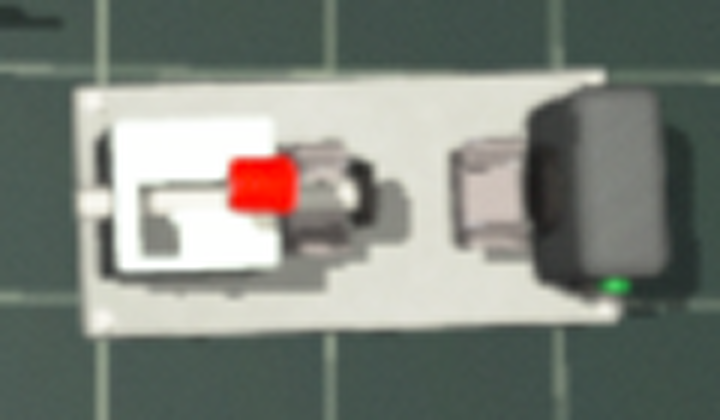

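View pics/crop_wind_s.png

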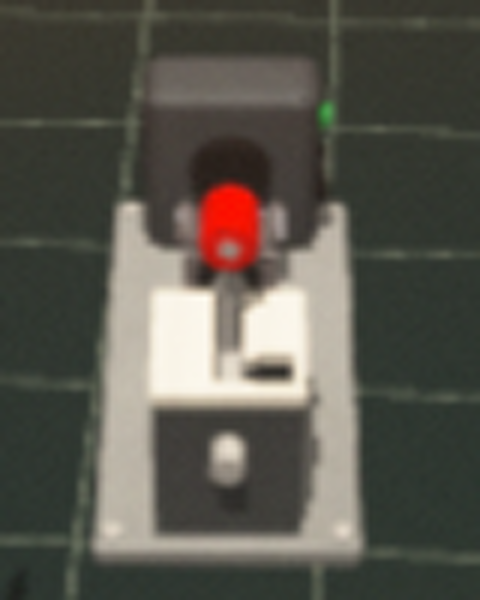

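```bash
python3 - <<'E'
from h import *
import pickle
t=pickle.load(open("top0.pkl","rb")); s=pickle.load(open("side0.pkl","rb"))
def rect(d,cam,zlo,zhi,h,x0,x1,y0,y1,colf):
    v,u=np.mgrid[0:400,0:640]; P=world(d,u,v); 
    m=(d["z_map"]>0)&(P[...,2]>zlo)&(P[...,2]<zhi)&(P[...,0]>x0)&(P[...,0]<x1)&(P[...,1]>y0)&(P[...,1]<y1)
    hsv=cv2.cvtColor(d["image"],cv2.COLOR_RGB2HSV).astype(int); m&=colf(hsv)
    v,u=np.nonzero(m); Q=plane(d,u.astype(float),v.astype(float),h)[:,:2]
    r=cv2.minAreaRect(Q.astype(np.float32)); print(cam,h,len(u),np.round(r[0],1),np.round(r[1],1),round(r[2],2)); print(np.round(cv2.boxPoints(r),1).tolist())
    return Q
any_=lambda h:np.ones(h.shape[:2],bool)
for d,c in((t,"top"),(s,"side")):
    print("winder base"); rect(d,c,8,17,12,480,650,-330,-50,lambda h:(h[...,1]<60)&(h[...,2]>120))
    print("tail top"); Q=rect(d,c,80,95,88,480,650,-330,-50,lambda h:(h[...,2]>180)&(h[...,1]<60))
    print("head top"); rect(d,c,90,105,98,480,650,-350,-200,any_)
    print("rack base"); rect(d,c,2,80,8,420,640,50,320,lambda h:(h[...,0]>10)&(h[...,0]<30)&(h[...,1]>50)&(h[...,1]<200)&(h[...,2]>80))
# pixel knob in both views on triangulation
    hsv=cv2.cvtColor(d["image"],cv2.COLOR_RGB2HSV).astype(int)
# triangulate knob and orange centroid
def ray(d,u,v):
    a,b=slopes(d,u,v);E=K(d)[4];R=E[:3,:3];return -R.T@E[:3,3],np.array([a,b,1.])@R
def tri(p,q):
    c1,r1=ray(t,*p);c2,r2=ray(s,*q);A=np.stack([r1,-r2],1);k=np.linalg.lstsq(A,c2-c1,rcond=None)[0]
    a=c1+k[0]*r1;b=c2+k[1]*r2;return ((a+b)/2).round(1),np.linalg.norm(a-b).round(1)
print("knob",tri((403.6,205.3),(327.9,126.5)))
for h in(128,140):print(plane(t,np.array(403.6),np.array(205.3),h))
# orange spool corners from crop (flange outer ends, top)
for p in((305,190),(237,320)): print("flange", plane(t,np.array(215+p[0]/5-.4),np.array(175+p[1]/5-.4),60).round(1))
# orange pixels with depth map
v,u=np.mgrid[205:250,250:290];P=world(t,u,v).reshape(-1,3)
hsv=cv2.cvtColor(t["image"],cv2.COLOR_RGB2HSV).astype(int)[205:250,250:290].reshape(-1,3)
k=(hsv[:,0]>5)&(hsv[:,0]<25)&(hsv[:,1]>200)&(P[:,2]>46)
Q=P[k];print(k.sum(),Q.mean(0),Q[:,2].max());r=cv2.minAreaRect(Q[:,:2].astype(np.float32));print(r,cv2.boxPoints(r).round(1).tolist())
E
```

```text
winder base
top 12 1692 [ 564.  -205.1] [110.5 231.6] 2.78
[[503.20001220703125, -92.19999694824219], [514.5, -323.5], [624.7999877929688, -318.1000061035156], [613.5, -86.80000305175781]]
tail top
top 88 436 [ 561.1 -128.6] [59.  65.8] 0.59
[[531.2999877929688, -96.0], [532.0, -161.89999389648438], [590.9000244140625, -161.3000030517578], [590.2000122070312, -95.4000015258789]]
head top
top 98 471 [ 567.  -298.6] [78.7 38.4] 2.53
[[526.7999877929688, -281.1000061035156], [528.5, -319.5], [607.0999755859375, -316.0], [605.4000244140625, -277.6000061035156]]
rack base
top 8 2275 [515.7 175.9] [229.6 106.9] 62.76
[[415.70001220703125, 98.30000305175781], [510.70001220703125, 49.400001525878906], [615.7999877929688, 253.5], [520.7999877929688, 302.3999938964844]]
winder base
side 12 1042 [ 565.5 -204.6] [109.3 234.9] 2.42
[[505.8999938964844, -89.5], [515.7999877929688, -324.20001220703125], [625.0, -319.6000061035156], [615.0999755859375, -84.9000015258789]]
tail top
side 88 342 [ 562.1 -127.7] [59.5 62.3] 2.91
[[530.7999877929688, -98.0999984741211], [534.0, -160.3000030517578], [593.
[... 291 characters left out ...]
 [512.9 171. ] [242.1 109.2] 63.01
[[409.29998779296875, 87.9000015258789], [506.6000061035156, 38.29999923706055], [616.5, 254.10000610351562], [519.2000122070312, 303.6000061035156]]
knob (array([ 561.7, -148.4,  133.1]), np.float64(0.3))
[ 562.02942577 -149.29303089  128.        ]
[ 560.99074729 -147.24933737  140.        ]
flange [546.5 158.9  60. ]
flange [481.6 191.4  60. ]
323 [512.64303664 174.50861979  66.78236679] 1342.4104726652556
((486.5563049316406, 125.47438049316406), (147.79373168945312, 71.73451232910156), 61.90066146850586) [[420.1000061035156, 77.19999694824219], [483.3999938964844, 43.400001525878906], [553.0, 173.8000030517578], [489.70001220703125, 207.60000610351562]]
```

```bash
cat >> h.py <<'E'
from scipy.spatial.transform import Rotation as Rn
W=np.array([564.5,-204.3,0.]); WY=np.radians(2.5)
def w2(p): # winder frame -> world
    c,s=np.cos(WY),np.sin(WY); return W+np.array([c*p[0]-s*p[1],s*p[0]+c*p[1],p[2]])
def go(target,yawdeg):
    s=ctrl.read_state(); R=Rn.from_euler("xyz",s["tool_rot"]); T=Rn.from_euler("xyz",[np.pi,0,np.radians(yawdeg)])
    d=R.inv().apply(np.asarray(target)-s["eef_pos"]); r=(R.inv()*T).as_rotvec(degrees=True)
    print("t",s["clock"],"pos",s["eef_pos"].round(1),"rot",np.degrees(s["tool_rot"]).round(2),"F",s["force"].round(1),"w",s["width"].round(1))
    print("target",np.round(target,1),"shift",d.round(1),"turn",r.round(2))
E
python3 - <<'E'
from h import *
import pickle
t=pickle.load(open("top0.pkl","rb"))
print(w2([0,56,128]))
go([562,-148,200],92.5)
print("post", plane(t,np.array(340.),np.array(173.),5), plane(t,np.array(343.),np.array(166.),150))
E
```

```text
[ 562.05731431 -148.35329959  128.        ]Traceback (most recent call last):
  File "<stdin>", line 5, in <module>
  File "h.py", line 37, in go
    print("t",s["clock"],"pos",s["eef_pos"].round(1),"rot",np.degrees(s["tool_rot"]).round(2),"F",s["force"].round(1),"w",s["width"].round(1))
                                                                                                                          ^^^^^^^^^^^^^^^^
AttributeError: 'float' object has no attribute 'round'
```

```bash
sed -i 's/s\["width"\].round(1)/round(s["width"],1)/' h.py
python3 - <<'E'
from h import *
go([562,-148,200],92.5)
E
```

```text
t 0.1 pos [235.3 605.3 230.5] rot [-179.9     0.    158.75] F [-0.2  0.2 -0.7] w 85.7
target [ 562 -148  200] shift [-577.5 -583.7   31.5] turn [-9.000e-02  6.000e-02  6.625e+01]
```

```bash
python3 -m jog '-41 -41.5 0 0 0 5 1; -82 -83 0 0 0 10 1; -123 -125 0 0 0 15 1; -164 -166 0 0 0 20 1; -205 -208 0 0 0 25 1; -246 -249 0 0 0 30 1; -287 -291 0 0 0 35 1; -328 -332 0 0 0 40 0.8'
python3 - <<'E'
from h import *
go([562,-148,200],92.5)
E
```

```text
clock: 1.1
eef_pos: [421.3, 175.8, 231.3]
tool_rot: [3.141, -0.0, 2.07]
force: [0.3, 0.4, 0.5]
width: 77.0
t 1.1 pos [421.3 175.8 231.3] rot [ 1.7999e+02 -1.0000e-02  1.1860e+02] F [0.3 0.4 0.5] w 77.0
target [ 562 -148  200] shift [-351.6  -31.5   31.3] turn [ 0.00e+00 -1.00e-02  2.61e+01]
```

```bash
python3 -m jog '-50 -5 2 0 0 4 0.6; -101 -9 8 0 0 8 0.6; -151 -14 14 0 0 12 0.6; -202 -18 18 0 0 16 0.6; -252 -23 24 0 0 20 0.6; -302 -27 28 0 0 24 0.6; -351.5 -31.5 31 0 0 26.1 0.6; -351.5 -31.5 31 0 0 26.1 0.6'
python3 - <<'E'
from h import *
d=grab("top");save(cv2.resize(d["image"][160:250,350:490],None,fx=5,fy=5),"t1.png")
d=grab("side");save(cv2.resize(d["image"][60:190,270:390],None,fx=4.5,fy=4.5),"s1.png")
go(w2([0,56,112]),92.5)
E
```

```text
clock: 2.1
eef_pos: [562.6, -150.9, 199.8]
tool_rot: [-3.142, 0.003, 1.611]
force: [0.1, -0.5, 0.2]
width: 68.5
t 2.2 pos [ 561.8 -145.6  199.6] rot [-1.7991e+02 -5.0000e-02  9.2620e+01] F [-0.6  0.1  0.6] w 68.0
target [ 562.1 -148.4  112. ] shift [-2.8  0.3 87.6] turn [-0.09 -0.05  0.12]
```

View pics/s1.png

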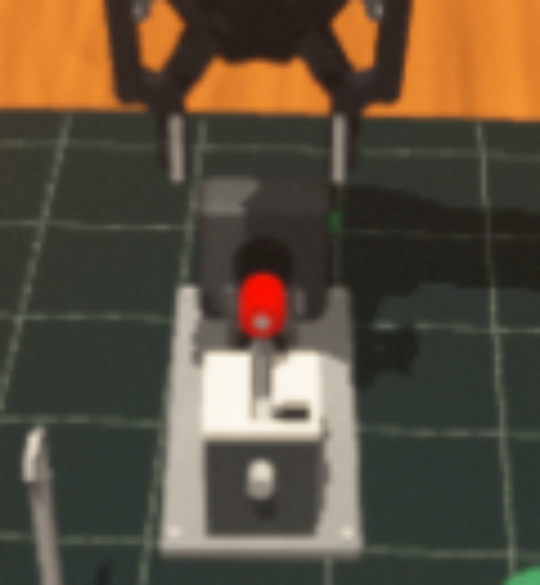

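View pics/t1.png

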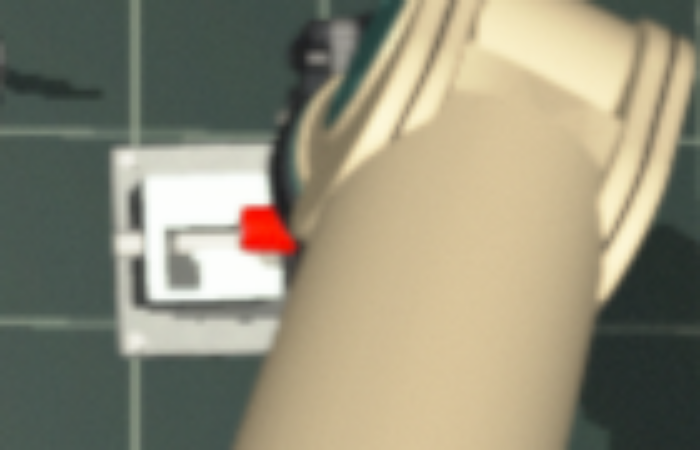

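The fingers straddle the knob: tips in the side crop at x=177 and 340, knob at 263. The tool can go down.

```bash
python3 -m jog '-2.5 0 30 0 0 0 0.5; -2.5 0 60 0 0 0 0.5; -2.5 0 80 0 0 0 0.5; -2.5 0 87 0 0 0 0.5; -2.5 0 87 0 0 0 0.5'
python3 - <<'E'
from h import *
d=grab("side");save(cv2.resize(d["image"][60:190,270:390],None,fx=4.5,fy=4.5),"s2.png")
go(w2([0,56,112]),92.5)
E
```

```text
clock: 2.82
eef_pos: [562.4, -147.2, 113.3]
tool_rot: [-3.141, -0.001, 1.618]
force: [0.2, 0.5, 0.1]
width: 64.0
t 2.875 pos [ 562.8 -147.6  113.9] rot [ 1.7996e+02 -1.0000e-02  9.2710e+01] F [-0.8  0.6  0.5] w 64.2
target [ 562.1 -148.4  112. ] shift [-0.7 -0.8  1.9] turn [ 0.04 -0.01  0.21]
```

View pics/s2.png

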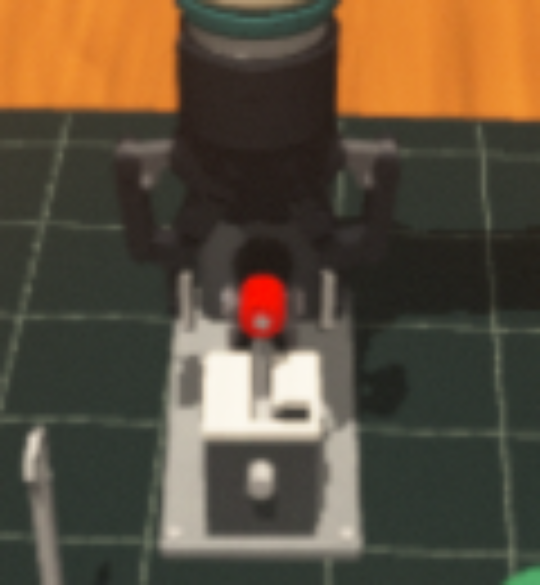

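```bash
python3 -m jog '0 -1.5 0.5 0 0 0 -0.5; 0 -1.5 0.5 0 0 0 -1; 0 -1.5 0.5 0 0 0 -1; 0 -1.5 0.5 0 0 0 -1; 0 -1.5 0.5 0 0 0 -1'
python3 - <<'E'
from h import *
d=grab("side");save(cv2.resize(d["image"][60:190,270:390],None,fx=4.5,fy=4.5),"s3.png")
go(w2([0,56,112]),92.5)
E
```

```text
clock: 3.5
eef_pos: [561.6, -148.4, 113.5]
tool_rot: [3.14, 0.0, 1.617]
force: [0.6, 1.5, 6.1]
width: 22.2
t 3.55 pos [ 561.6 -148.4  113.5] rot [1.7992e+02 1.0000e-02 9.2650e+01] F [0.1 0.1 5.2] w 22.0
target [ 562.1 -148.4  112. ] shift [0.  0.4 1.5] turn [0.08 0.01 0.15]
```

View pics/s3.png

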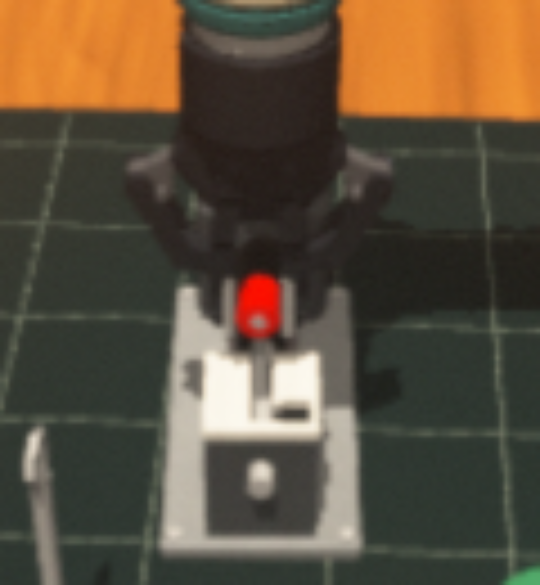

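The knob is held, with width 22 and the tips beside it at (228,310) and (288,310). Next I pull.

```bash
python3 -m jog '8 0 0 0 0 0 -1; 18 0 0 0 0 0 -1; 28 0 0 0 0 0 -1; 34 0 0 0 0 0 -1; 37.5 0 0 0 0 0 -1; 37.5 0 0 0 0 0 -1'
python3 - <<'E'
from h import *
d=grab("side");save(cv2.resize(d["image"][60:190,270:390],None,fx=4.5,fy=4.5),"s4.png")
d=grab("top");save(cv2.resize(d["image"][160:250,350:490],None,fx=5,fy=5),"t4.png")
go(w2([0,93,112]),92.5)
E
```

```text
clock: 4.3
eef_pos: [560.3, -114.5, 113.5]
tool_rot: [3.139, 0.006, 1.615]
force: [0.7, -8.0, 3.5]
width: 21.9
t 4.4 pos [ 560.2 -114.8  113.5] rot [179.83   0.32  92.53] F [ 0.4 -8.   2.9] w 22.2
target [ 560.4 -111.4  112. ] shift [3.4 0.3 1.5] turn [0.17 0.32 0.03]
```

View pics/s4.png

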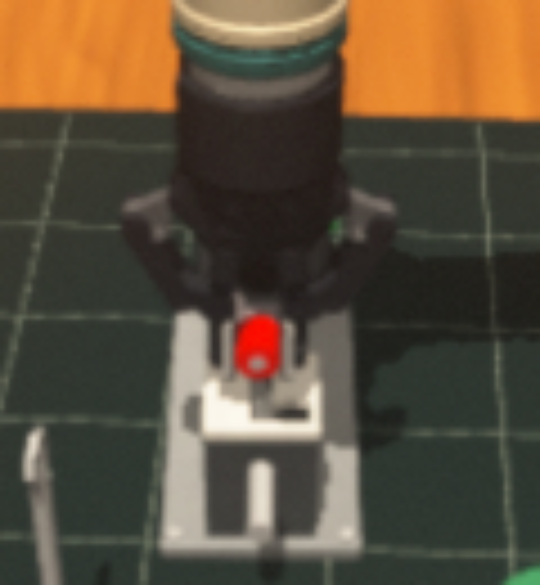

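View pics/t4.png

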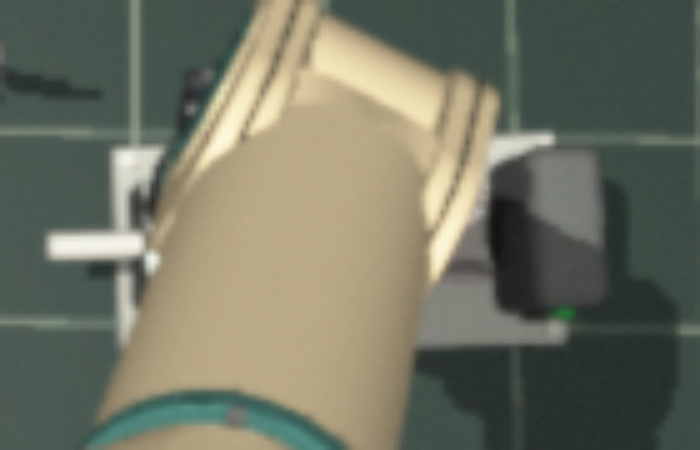

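```bash
python3 -m jog '2 0 0 0 0 0 -1; 3.5 0 0 0 0 0 -1; 3.5 0 0 0 0 0 -1'
python3 - <<'E'
from h import *
go(w2([0,93,112]),92.5)
E
```

```text
clock: 4.78
eef_pos: [560.1, -111.5, 113.5]
tool_rot: [3.138, 0.006, 1.615]
force: [0.2, -7.7, 3.2]
width: 22.3
t 4.775 pos [ 560.1 -111.5  113.5] rot [179.82   0.34  92.53] F [ 0.2 -7.7  3.2] w 22.3
target [ 560.4 -111.4  112. ] shift [0.1 0.3 1.5] turn [0.18 0.34 0.03]
```

```bash
python3 -m jog '0.3 -7 0.4 0 0 0 -1; 0.3 -14 1.5 0 0 0 -1; 0.3 -21 3.3 0 0 0 -1; 0.3 -27 5.6 0 0 0 -1; 0.3 -33 8.5 0 0 0 -1; 0.3 -38.5 12 0 0 0 -1; 0.3 -38.5 12 0 0 0 -1'
python3 - <<'E'
from h import *
d=grab("side");save(cv2.resize(d["image"][60:190,270:390],None,fx=4.5,fy=4.5),"s5.png")
go(w2([-38.4,93,100]),92.5)
E
```

```text
clock: 5.65
eef_pos: [521.2, -113.3, 102.3]
tool_rot: [3.138, 0.006, 1.614]
force: [-4.0, -9.2, 13.7]
width: 21.9
t 5.7 pos [ 521.3 -113.3  102.4] rot [179.8    0.32  92.45] F [-3.1 -8.7 12.9] w 21.9
target [ 522.1 -113.1  100. ] shift [0.3 0.8 2.4] turn [ 0.2   0.32 -0.05]
```

View pics/s5.png

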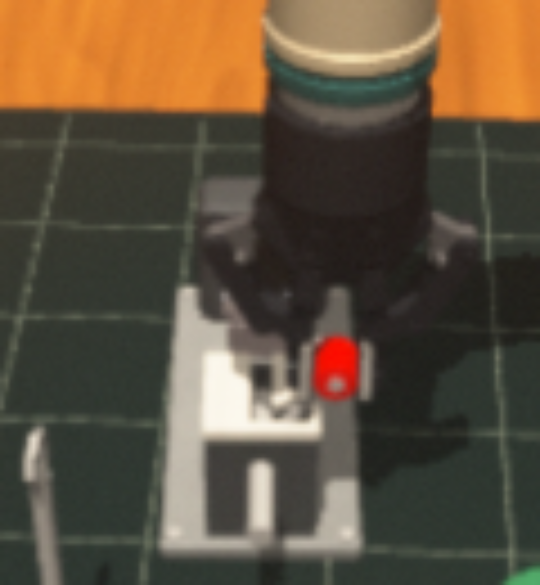

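The handle has swung across and the knob is now at (336,370). Next I let it forward into the notch.

```bash
python3 -m jog '-4 0 0 0 0 0 -1; -8 0 0 0 0 0 -1; -11 0 0 0 0 0 -1; -11 0 0 0 0 0 -1'
python3 - <<'E'
from h import *
d=grab("side");save(cv2.resize(d["image"][60:190,270:390],None,fx=4.5,fy=4.5),"s6.png")
go(w2([-38.4,86,100]),92.5)
E
```

```text
clock: 6.2
eef_pos: [521.4, -120.2, 102.3]
tool_rot: [3.14, 0.0, 1.616]
force: [-4.0, -0.5, 16.3]
width: 22.4
t 6.25 pos [ 521.4 -120.2  102.3] rot [1.7991e+02 1.0000e-02 9.2610e+01] F [-2.5  0.2 15.8] w 22.3
target [ 522.4 -120.1  100. ] shift [0.1 1.  2.3] turn [0.09 0.01 0.11]
```

View pics/s6.png

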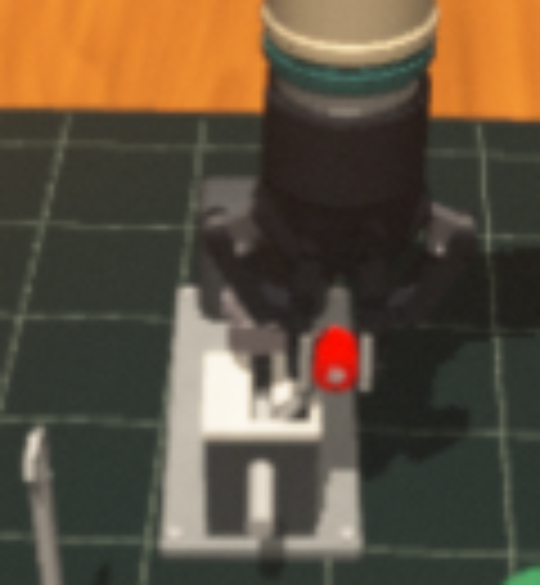

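```bash
python3 -m jog '0 0 -2 0 0 0 -0.4; 0 0 -2 0 0 0 0.2; 0 0 -2 0 0 0 0.4; 0 0 -15 0 0 0 0.4; 0 0 -50 0 0 0 0.4; 0 0 -100 0 0 0 0.4; 0 0 -110 0 0 0 0.4'
python3 - <<'E'
from h import *
d=grab("side");save(cv2.resize(d["image"][60:190,270:390],None,fx=4.5,fy=4.5),"s7.png")
d=grab("top");save(cv2.resize(d["image"][160:250,350:490],None,fx=5,fy=5),"t7.png")
go([515,175.5,150],153)
E
```

```text
clock: 7.12
eef_pos: [523.0, -120.6, 214.4]
tool_rot: [3.135, 0.001, 1.617]
force: [-0.2, 0.4, -0.2]
width: 59.8
t 7.225 pos [ 521.8 -119.9  212.3] rot [1.7984e+02 2.0000e-02 9.2660e+01] F [0.2 0.3 0.1] w 59.6
target [515.  175.5 150. ] shift [295.4   6.8  62.2] turn [  0.14   0.1  -60.34]
```

View pics/s7.png

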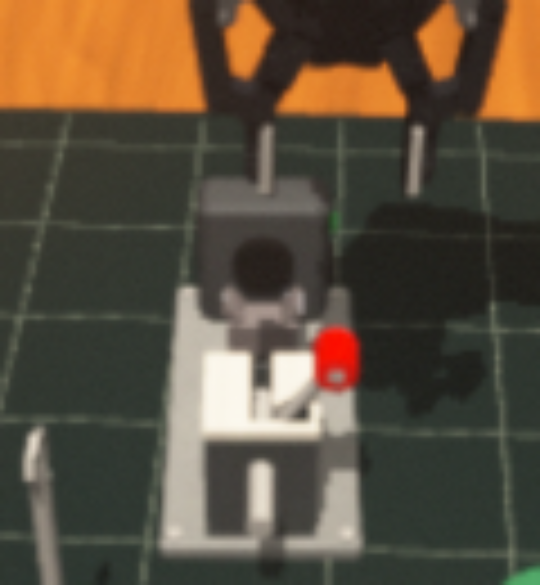

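The notch holds: the knob stays at (337,358) with the gripper clear above it. Now to the orange spool.

```bash
python3 -m jog '42 1 0 0 0 -8.6 0.4; 84 2 0 0 0 -17.2 0.4; 127 3 0 0 0 -25.8 0.4; 169 4 5 0 0 -34.4 0.4; 211 5 15 0 0 -43 0.4; 254 6 30 0 0 -51.6 0.4; 295 7 50 0 0 -60.3 0.4; 295 7 62 0 0 -60.3 0.4'
python3 - <<'E'
from h import *
d=grab("side");save(cv2.resize(d["image"][150:350,250:450],None,fx=3,fy=3),"s8.png")
d=grab("top");save(cv2.resize(d["image"][175:275,215:335],None,fx=5,fy=5),"t8.png")
go([515,175.5,29],153)
E
```

```text
clock: 8.22
eef_pos: [512.3, 179.2, 146.4]
tool_rot: [-3.141, -0.004, 2.677]
force: [0.0, -0.7, 0.2]
width: 59.8
t 8.325 pos [512.5 174.2 146.4] rot [-179.75   -0.21  152.93] F [-0.3 -0.7  0.3] w 59.9
target [515.  175.5  29. ] shift [ -2.1   2.8 117.3] turn [-0.25 -0.21 -0.07]
```

View pics/s8.png

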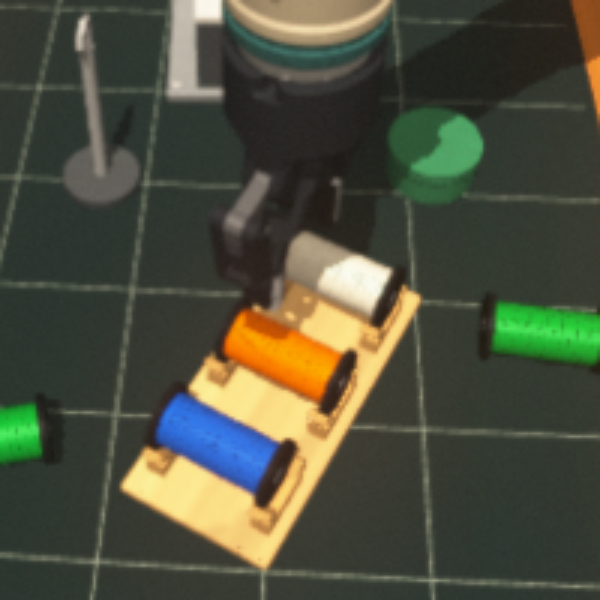

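View pics/t8.png

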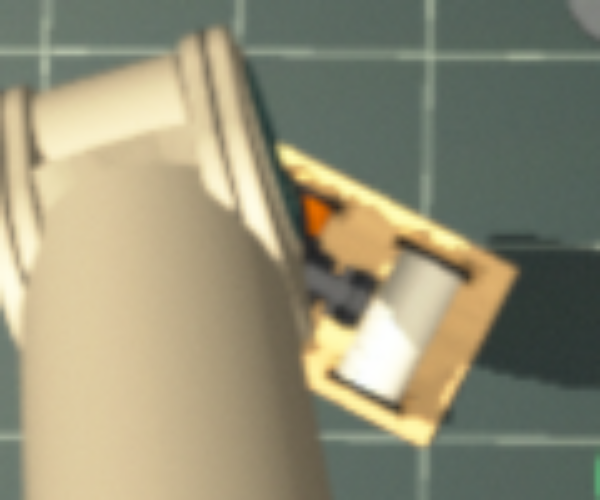

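```bash
python3 -m jog '-2 3 15 0.25 0 0 0.4; -2 3 40 0.25 0 0 0.4; -2 3 60 0.25 0 0 0.4; -2 3 65 0.25 0 0 0.4'
python3 - <<'E'
from h import *
d=grab("side");save(cv2.resize(d["image"][180:350,270:430],None,fx=3.5,fy=3.5),"s9.png")
go([515,175.5,29],153)
E
```

```text
clock: 8.82
eef_pos: [517.2, 175.4, 82.4]
tool_rot: [-3.135, -0.001, 2.667]
force: [-0.3, -0.7, 0.8]
width: 59.7
t 8.875 pos [517.3 175.7  82.6] rot [-1.7964e+02 -5.0000e-02  1.5285e+02] F [-0.4  0.5  0.6] w 59.6
target [515.  175.5  29. ] shift [ 1.9 -0.9 53.6] turn [-0.36 -0.05 -0.15]
```

View pics/s9.png

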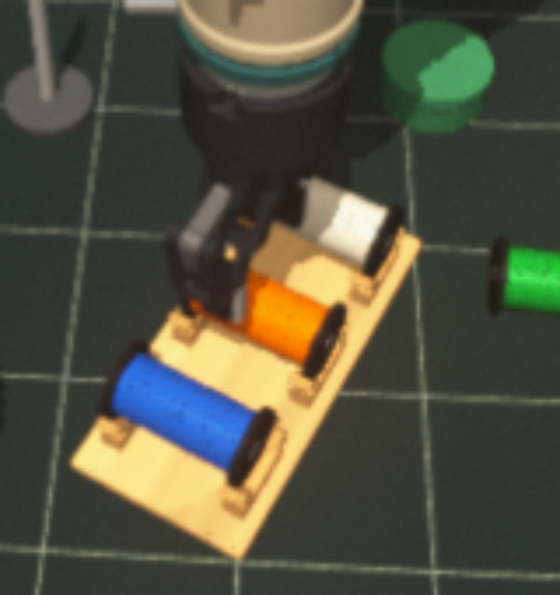

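```bash
python3 -m jog '1.5 -1 18 -0.3 0 0 0.4; 1.5 -1 36 -0.3 0 0 0.4; 1.5 -1 50 -0.3 0 0 0.4; 1.5 -1 53 -0.3 0 0 0.4; 1.5 -1 53 -0.3 0 0 0; 1.5 -1 53 -0.3 0 0 -1; 1.5 -1 53 -0.3 0 0 -1; 1.5 -1 53 -0.3 0 0 -1'
python3 - <<'E'
from h import *
d=grab("side");save(cv2.resize(d["image"][180:350,270:430],None,fx=3.5,fy=3.5),"s10.png")
go([515,175.5,29],153)
E
```

```text
clock: 9.88
eef_pos: [515.5, 175.0, 31.7]
tool_rot: [-3.141, 0.0, 2.669]
force: [-2.8, -3.9, 6.7]
width: 32.4
t 9.925 pos [515.5 175.1  31.7] rot [-1.7996e+02  1.0000e-02  1.5291e+02] F [-2.5 -3.7  6. ] w 32.4
target [515.  175.5  29. ] shift [0.6 0.2 2.7] turn [-0.04  0.01 -0.09]
```

View pics/s10.png

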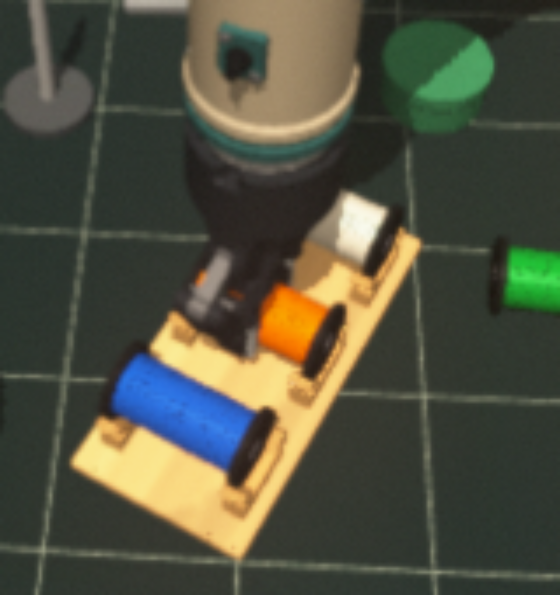

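Gripped at width 32.4; neighbours have not moved. Lifting.

```bash
python3 -m jog '0 0 -15 0 0 0 -1; 0 0 -45 0 0 0 -1; 0 0 -90 0 0 0 -1; 0 0 -130 0 0 0 -1; 0 0 -150 0 0 0 -1; 0 0 -150 0 0 0 -1'
python3 - <<'E'
from h import *
import pickle
d=grab("side");save(cv2.resize(d["image"][120:350,250:450],None,fx=2.6,fy=2.6),"s11.png"); pickle.dump(d,open("s11.pkl","wb"))
go(w2([0,-25,190]),92.5)
E
```

```text
clock: 10.68
eef_pos: [517.0, 177.4, 183.2]
tool_rot: [3.136, 0.003, 2.67]
force: [0.2, 0.9, -2.5]
width: 32.4
t 10.725 pos [516.  177.  181.8] rot [1.7983e+02 7.0000e-02 1.5298e+02] F [ 0.1  0.6 -1. ] w 32.3
target [ 565.6 -229.3  190. ] shift [-228.8 -339.4   -9. ] turn [ 1.900e-01 -3.000e-02  6.048e+01]
```

View pics/s11.png

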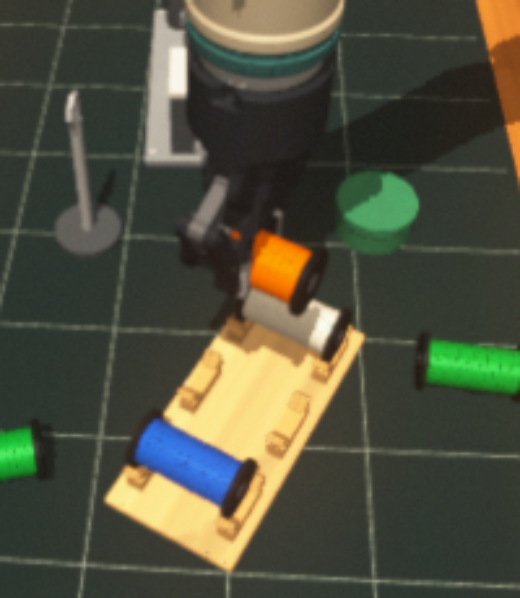

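```bash
python3 -m jog '-28 -42 -3 0 0 7.5 -1; -57 -85 -6 0 0 15 -1; -86 -127 -8 0 0 22.5 -1; -114 -170 -8 0 0 30 -1; -143 -212 -8 0 0 38 -1; -172 -255 -8 0 0 46 -1; -200 -297 -8 0 0 53 -1; -228.8 -339.4 -8 0 0 60.5 -1'
python3 -m jog '0 0 0 0 0 0 -1; 0 0 0 0 0 0 -1; 0 0 0 0 0 0 -1'
python3 - <<'E'
from h import *
import pickle
d=grab("side");save(cv2.resize(d["image"][40:190,270:390],None,fx=4.5,fy=4),"s12.png"); pickle.dump(d,open("s12.pkl","wb"))
d=grab("top");save(cv2.resize(d["image"][160:260,350:500],None,fx=5,fy=5),"t12.png"); pickle.dump(d,open("t12.pkl","wb"))
go(w2([0,-25,190]),92.5)
E
```

```text
clock: 11.72
eef_pos: [564.5, -230.9, 186.9]
tool_rot: [-3.14, -0.002, 1.61]
force: [0.8, 0.5, -0.7]
width: 32.1
clock: 12.1
eef_pos: [565.1, -227.8, 187.7]
tool_rot: [-3.141, -0.003, 1.616]
force: [-0.4, 0.9, -1.1]
width: 32.0
t 12.2 pos [ 565.3 -228.2  188.3] rot [ 1.7999e+02 -1.0000e-01  9.2590e+01] F [-1.2  0.3 -0.1] w 32.4
target [ 565.6 -229.3  190. ] shift [-1.1  0.3 -1.7] turn [ 0.01 -0.1   0.09]
```

View pics/s12.png

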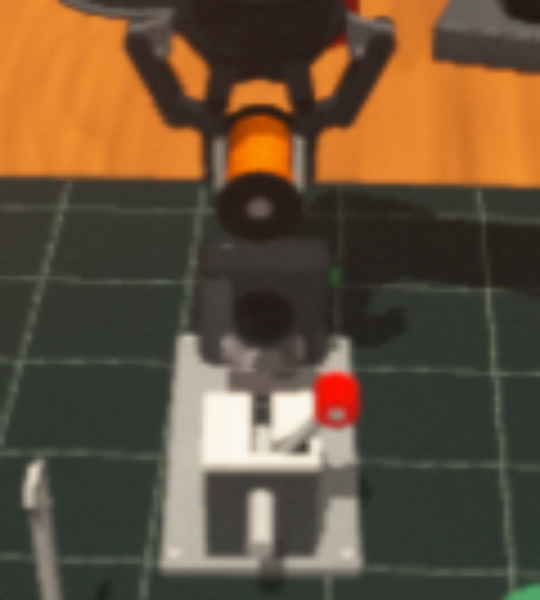

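View pics/t12.png

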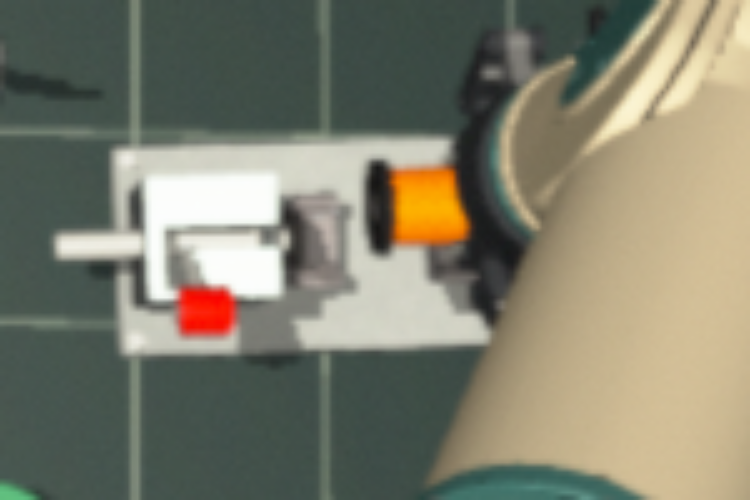

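```bash
python3 - <<'E'
from h import *
import pickle
s=pickle.load(open("s12.pkl","rb"));t=pickle.load(open("t12.pkl","rb"))
def inv(p):
    c,q=np.cos(WY),np.sin(WY); d=np.asarray(p)-W; return np.stack([c*d[...,0]+q*d[...,1],-q*d[...,0]+c*d[...,1],d[...,2]],-1)
print("side face ctr",inv(plane(s,np.array(327.6),np.array(91.7),202.5)).round(1), inv(world(s,np.array([327,328]),np.array([91,92]))).round(1))
for z in(181,202.5,224): print(z,inv(plane(t,np.array(423.6),np.array(201.),z)).round(1))
# depth: black flange points in side view
v,u=np.mgrid[80:102,316:340];P=inv(world(s,u,v)).reshape(-1,3);k=(P[:,2]>178)&(P[:,2]<230);print(np.median(P[k],0),k.sum(),np.percentile(P[k,1],[50,90,98]),P[k,0].min(),P[k,0].max(),P[k,2].min())
E
```

```text
side face ctr [  0.9  18.6 202.5] [[  2.3  17.3 203.5]
 [ -0.   22.1 203.9]]
181 [  4.   18.3 181. ]
202.5 [  2.1  22.9 202.5]
224 [  0.3  27.5 224. ]
[  2.25802549  18.76274591 208.07855105] 384 [18.76274591 20.94332047 22.02171864] -25.41419151805272 28.27576394101352 183.82843984178575
```

```bash
python3 -m jog '-2.5 0 20 0 0 0 -1; -2.5 0 45 0 0 0 -1; -2.5 0 70 0 0 0 -1; -2.5 0 90 0 0 0 -1; -2.5 0 101 0 0 0 -1; -2.5 0 101 0 0 0 -1; -2.5 0 101 0 0 0 -1'
python3 - <<'E'
from h import *
import pickle
d=grab("side");save(cv2.resize(d["image"][60:190,270:390],None,fx=5,fy=4.5),"s13.png"); pickle.dump(d,open("s13.pkl","wb"))
d=grab("top");save(cv2.resize(d["image"][160:260,350:500],None,fx=5,fy=5),"t13.png"); pickle.dump(d,open("t13.pkl","wb"))
go(w2([0,-26.5,74.3]),92.5)
E
```

```text
clock: 13.08
eef_pos: [565.9, -232.5, 88.3]
tool_rot: [3.14, -0.0, 1.614]
force: [-0.1, -0.5, -1.3]
width: 32.2
t 13.175 pos [ 565.9 -232.6   88.4] rot [179.88  -0.    92.46] F [ 0.5 -0.4 -0.8] w 32.4
target [ 565.7 -230.8   74.3] shift [ 1.8 -0.2 14.1] turn [ 0.12 -0.   -0.04]
```

View pics/s13.png

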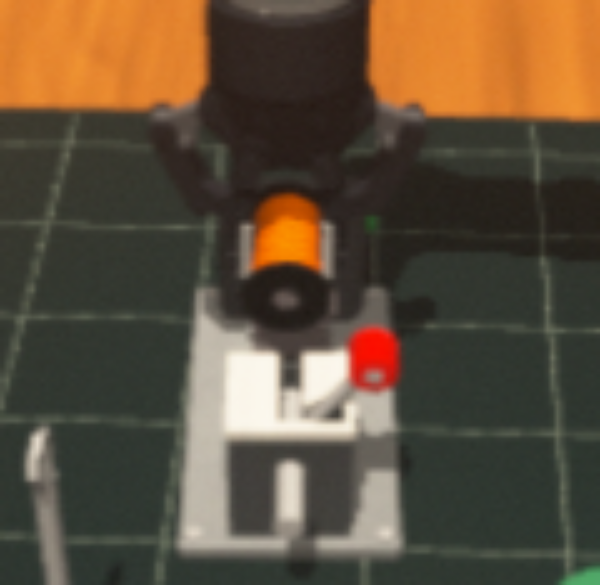

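View pics/t13.png

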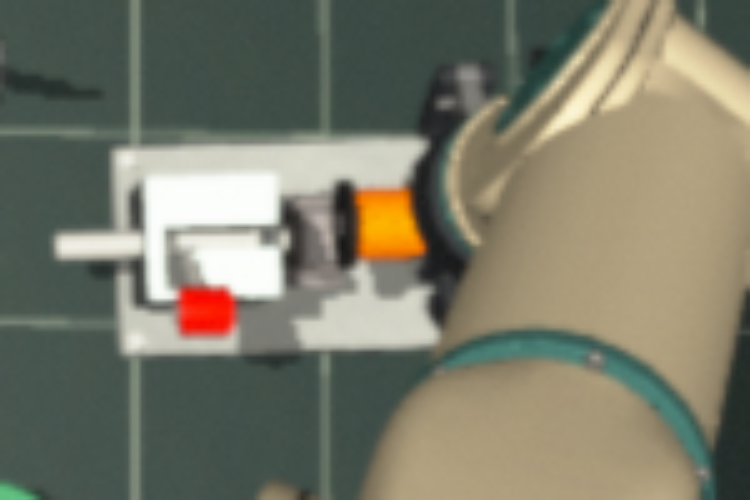

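```bash
python3 - <<'E'
from h import *
import pickle
def inv(p):
    c,q=np.cos(WY),np.sin(WY); d=np.asarray(p)-W; return np.stack([c*d[...,0]+q*d[...,1],-q*d[...,0]+c*d[...,1],d[...,2]],-1)
for n in("t13","s13"):
    d=pickle.load(open(n+".pkl","rb"));hsv=cv2.cvtColor(d["image"],cv2.COLOR_RGB2HSV).astype(int)
    H,S,V=[hsv[...,i] for i in range(3)]
    m=(H>8)&(H<22)&(S>200)&(V>100); m[:, :300]=0; m[:95]=0; m[225:]=0
    v,u=np.nonzero(m); print(n,len(u))
    # per-column (top) or per-row (side) edge centre, on plane z=axis 102.7
    rr=[]
    for c in np.unique(u if n[0]=="t" else v):
        k=(u==c) if n[0]=="t" else (v==c)
        if k.sum()<6: continue
        o=(v if n[0]=="t" else u)[k]; mid=(o.min()+o.max())/2
        P=inv(plane(d,np.array(float(c)),np.array(mid),102.7) if n[0]=="t" else plane(d,np.array(mid),np.array(float(c)),112)); rr.append([k.sum(),*P.round(1)])
    print(np.array(rr)[:, :3].round(1).tolist())
    # rests / lane check : lane dark px at z=88
s=ctrl.read_state(); print(inv(s["eef_pos"]))
t=pickle.load(open("t13.pkl","rb"))
# lane centre, tail top plate edges from top crop: y 173..303 /5+160, x ~143..282
for u,v in((350+212/5,160+173/5),(350+212/5,160+303/5),(350+250/5,160+241/5)): print(inv(plane(t,np.array(u),np.array(v),88)).round(1))
E
```

```text
t13 158
[[12.0, 2.4, 5.9], [13.0, 3.5, 3.4], [13.0, 3.4, 1.0], [13.0, 3.3, -1.4], [13.0, 3.3, -3.9], [13.0, 3.2, -6.3], [13.0, 3.1, -8.7], [13.0, 3.0, -11.2], [13.0, 2.9, -13.6], [13.0, 2.8, -16.0], [9.0, -2.1, -18.2]]
s13 14848
[[150.0, -479.8, -121.9], [153.0, -478.2, -116.9], [150.0, -478.0, -112.0], [154.0, -477.8, -107.1], [154.0, -477.6, -102.3], [155.0, -478.7, -97.6], [155.0, -477.1, -92.7], [154.0, -476.9, -88.0], [158.0, -335.4, -78.2], [164.0, -331.6, -73.4], [166.0, -330.6, -68.8], [164.0, -329.5, -64.2], [167.0, -325.8, -59.6], [168.0, -324.8, -55.1], [168.0, -323.7, -50.6], [162.0, -324.0, -46.1], [165.0, -320.4, -41.6], [165.0, -319.4, -37.2], [163.0, -317.1, -32.8], [162.0, -317.4, -28.5], [159.0, -316.4, -24.2], [166.0, -316.7, -19.9], [169.0, -315.7, -15.7], [160.0, -316.0, -11.4], [153.0, -313.8, -7.2], [148.0, -459.2, -7.4], [149.0, -459.1, -3.3], [148.0, -453.7, 1.1], [150.0, -453.6, 5.2], [145.0, -448.4, 9.5], [148.0, -447.0, 13.6], [147.0, -446.9, 17.6], [147.0, -445.5, 21.7], [145.0, -444.2, 25.8], [145.0, -444.1, 29.7], [143.0, -441.5, 33.8], [140.0, -438.9, 
[... 1564 characters left out ...]
257.1], [70.0, -443.4, 259.9], [69.0, -442.3, 262.6], [75.0, -442.3, 265.3], [77.0, -440.2, 268.1], [73.0, -441.3, 270.7], [74.0, -441.3, 273.4], [73.0, -439.2, 276.1], [74.0, -438.2, 278.8], [77.0, -436.1, 281.4], [80.0, -436.1, 284.1], [76.0, -436.1, 286.7], [79.0, -438.3, 289.3], [81.0, -434.1, 291.9], [78.0, -433.1, 294.5], [81.0, -432.1, 297.1], [81.0, -432.1, 299.6], [83.0, -430.1, 302.2], [77.0, -431.2, 304.7], [80.0, -429.2, 307.3], [81.0, -429.2, 309.8], [80.0, -429.3, 312.3], [77.0, -427.3, 314.8], [82.0, -426.3, 317.3], [86.0, -425.4, 319.8], [82.0, -424.4, 322.2], [81.0, -423.5, 324.7]]
[  0.15017801 -28.32023848  88.43000053]
[30.3 74.3 88. ]
[-33.4  77.4  88. ]
[-3.7 57.3 88. ]
```

```bash
cat >> h.py <<'E'
def inv(p):
    c,q=np.cos(WY),np.sin(WY); d=np.asarray(p)-W; return np.stack([c*d[...,0]+q*d[...,1],-q*d[...,0]+c*d[...,1],d[...,2]],-1)
E
python3 - <<'E'
from h import *
import pickle
d=pickle.load(open("s13.pkl","rb"))
for nm,u,v,z in(("face",327.4,126.2,102.7),("threadmid",270+288/5,60+235/4.5,119.7),("basefront",328.2,182.7,12),("platefront",328.1,157.1,88),("plateback",270+291/5,60+352/4.5,88),("rod",327.8,60+465/4.5,64)):
    print(nm,inv(plane(d,np.array(u),np.array(v),z)).round(1))
t=pickle.load(open("t13.pkl","rb"))
hsv=cv2.cvtColor(t["image"],cv2.COLOR_RGB2HSV).astype(int)
m=(hsv[...,2]>200)&(hsv[...,1]<40)
for c in (381,385,395,400,403): 
    v=np.nonzero(m[190:225,c])[0]+190; print(c,v.min(),v.max(),inv(plane(t,np.array(float(c)),np.array((v.min()+v.max())/2),88)).round(1))
# spool on rack check w/ same top method in initial image
E
```

```text
face [  1.1  14.1 102.7]
threadmid [  0.8 -20.5 119.7]
basefront [ -1.7 119.1  12. ]
platefront [ -1.1 111.6  88. ]
plateback [-1.  42.6 88. ]
rod [ -0.5 106.5  64. ]
381 190 224 [  0.8 103.7  88. ]
385 190 208 [20.1 93.  88. ]
395 190 216 [ 9.5 68.9 88. ]
400 190 219 [ 5.4 56.8 88. ]
403 190 218 [ 6.3 49.4 88. ]
```

```bash
python3 -m jog '1.5 -2.5 4 0 0 0 -1; 1.5 -2.5 8 0 0 0 -1; 1.5 -2.5 11 0 0 0 -1; 1.5 -2.5 13.5 0 0 0 -1; 1.5 -2.5 13.5 0 0 0 -1'
python3 - <<'E'
from h import *
go(w2([0,-26.5,74.3]),92.5)
E
```

```text
clock: 13.8
eef_pos: [562.6, -230.9, 73.7]
tool_rot: [3.142, -0.001, 1.614]
force: [0.1, 0.0, -1.3]
width: 32.4
t 13.8 pos [ 562.6 -230.9   73.7] rot [ 1.800e+02 -5.000e-02  9.245e+01] F [ 0.1  0.  -1.3] w 32.4
target [ 565.7 -230.8   74.3] shift [ 0.   3.1 -0.6] turn [ 0.   -0.05 -0.05]
```

```bash
python3 -m jog '0 0.5 1 0 0 0 -1; 0 0.5 2 0 0 0 -1; 0 0.5 2 0 0 0 -1'
```

```text
clock: 14.18
eef_pos: [563.2, -230.9, 71.9]
tool_rot: [3.141, -0.001, 1.614]
force: [-0.3, 0.0, -0.3]
width: 32.0
```

```bash
python3 - <<'E'
from h import *
d=grab("side");save(cv2.resize(d["image"][60:190,270:390],None,fx=5,fy=4.5),"s14.png")
go(w2([0,-26.5,74.3]),92.5)
E
```

```text
t 14.225 pos [ 563.2 -230.9   72. ] rot [ 1.7998e+02 -5.0000e-02  9.2450e+01] F [-0.1 -0.4 -0.9] w 32.4
target [ 565.7 -230.8   74.3] shift [ 0.   2.5 -2.3] turn [ 0.02 -0.05 -0.05]
```

View pics/s14.png

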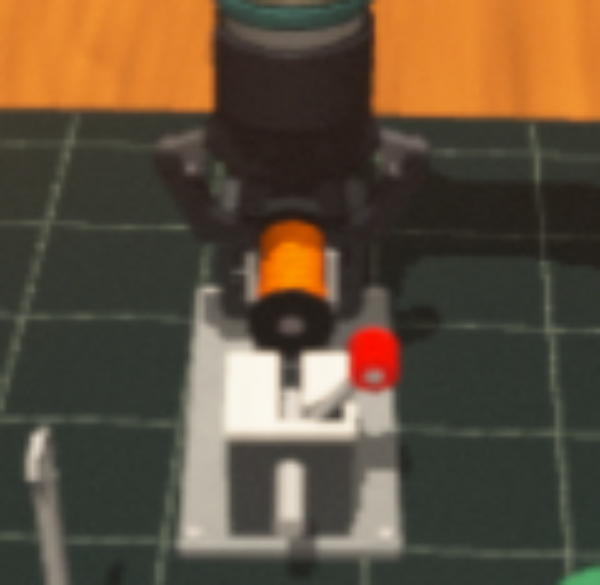

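```bash
python3 -m jog '0 0 1.5 0 0 0 -1; 0 0 2.5 0 0 0 -1; 0 0 2.5 0 0 0 -1'; python3 -m jog '0 0 1.5 0 0 0 -1; 0 0 1.5 0 0 0 -1'
```

```text
clock: 14.6
eef_pos: [563.1, -230.9, 69.4]
tool_rot: [3.141, -0.001, 1.614]
force: [-0.2, 0.8, -1.3]
width: 32.3
clock: 14.85
eef_pos: [563.1, -230.9, 67.9]
tool_rot: [3.141, -0.001, 1.614]
force: [0.0, 0.0, -1.6]
width: 32.5
```

```bash
python3 - <<'E'
from h import *
d=grab("side");save(cv2.resize(d["image"][90:150,300:360],None,fx=9,fy=9,interpolation=cv2.INTER_CUBIC),"s15.png")
P=inv(world(d,*np.meshgrid(np.arange(300,360),np.arange(90,150))))
hsv=cv2.cvtColor(d["image"][90:150,300:360],cv2.COLOR_RGB2HSV).astype(int)
o=(hsv[...,0]>5)&(hsv[...,0]<25)&(hsv[...,1]>180)
print("thread top z by row"); 
for r in range(60):
    k=o[r]
    if k.sum()>4: print(r+90,P[r][k][:,2].max().round(1),np.median(P[r][k][:,1]).round(1),np.median(P[r][k][:,0]).round(1))
k=(~o)&(P[...,1]<24)&(P[...,1]>5)&(abs(P[...,0])<24)&(P[...,2]>40); print("flange z",np.percentile(P[k][:,2],[1,50,99]).round(1),"y",np.percentile(P[k][:,1],[5,50,95]))
E
```

```text
thread top z by row
110 101.7 -57.9 -1.4
111 101.9 -54.6 -1.4
112 102.7 -51.0 -0.1
113 107.8 -46.4 -0.1
114 106.8 -44.3 -0.1
115 106.2 -39.0 -0.2
116 106.2 -33.3 -0.2
117 106.7 -27.4 -0.2
118 103.7 -25.1 -0.2
119 672.1 -20.1 -1.5
120 101.3 -16.5 -0.3
121 101.1 -13.3 -0.3
122 100.7 -9.8 -0.3
123 101.6 -5.1 -0.3
124 672.1 -0.3 -1.5
125 105.3 1.8 -0.4
126 102.9 4.8 -7.7
flange z [ 67.4  87.6 201. ] y [ 9.1103942  17.47242983 19.40635434]
```

View pics/s15.png

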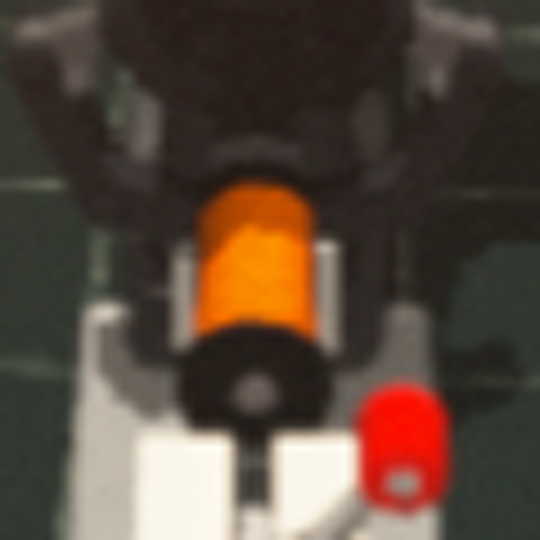

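I had the sign of the grip offset wrong. The spool axis sits about 14 mm above the TCP, so the TCP belongs at about z=46. That leaves 22 mm to go.

```bash
python3 -m jog '0 0 6 0 0 0 -1; 0 0 12 0 0 0 -1; 0 0 17 0 0 0 -1; 0 0 19 0 0 0 -1; 0 0 19 0 0 0 -1'
python3 - <<'E'
from h import *
d=grab("side");save(cv2.resize(d["image"][90:150,300:360],None,fx=9,fy=9,interpolation=cv2.INTER_CUBIC),"s16.png")
E
```

```text
clock: 15.52
eef_pos: [563.1, -230.9, 48.8]
tool_rot: [3.142, -0.001, 1.614]
force: [-0.2, -0.1, -0.5]
width: 32.7
```

View pics/s16.png

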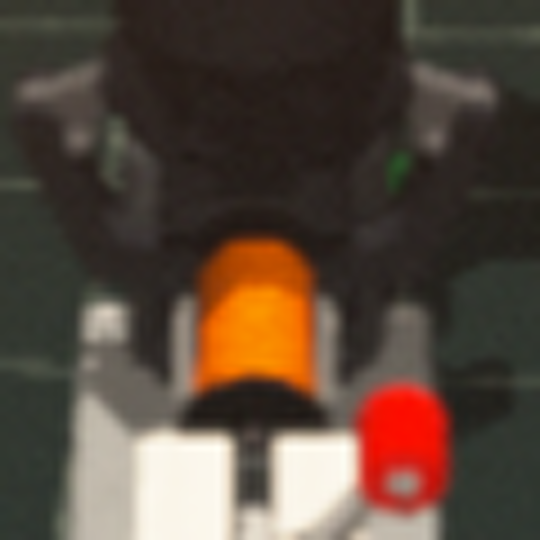

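```bash
python3 -m jog '0 0 1 0 0 0 -1; 0 0 2 0 0 0 -1; 0 0 2 0 0 0 -1'; python3 -m jog '0 0 1 0 0 0 -1; 0 0 1 0 0 0 -1'
```

```text
clock: 15.95
eef_pos: [563.2, -230.9, 47.0]
tool_rot: [3.141, -0.001, 1.614]
force: [0.0, -0.4, -1.1]
width: 32.5
clock: 16.2
eef_pos: [563.2, -230.9, 46.0]
tool_rot: [3.141, -0.001, 1.614]
force: [0.5, 0.4, -0.7]
width: 32.2
```

```bash
python3 -m jog '0 0 1 0 0 0 -1; 0 0 1 0 0 0 -1'; python3 -m jog '0 0 1 0 0 0 -1; 0 0 1 0 0 0 -1'
```

```text
clock: 16.45
eef_pos: [563.2, -230.9, 45.7]
tool_rot: [3.141, -0.001, 1.614]
force: [-1.4, -0.2, 5.7]
width: 32.0
clock: 16.7
eef_pos: [563.2, -230.9, 45.6]
tool_rot: [3.141, -0.001, 1.614]
force: [-3.9, 2.2, 11.3]
width: 32.3
```

Contact came at TCP z=45.7, as expected. I release now.

```bash
python3 -m jog '0 0 -1 0 0 0 -0.3; 0 0 -1 0 0 0 0; 0 0 -1 0 0 0 0.2; 0 0 -1 0 0 0 0.3; 0 0 -20 0 0 0 0.3; 0 0 -60 0 0 0 0.3; 0 0 -115 0 0 0 0.4; 0 0 -115 0 0 0 0.4'
python3 - <<'E'
from h import *
d=grab("side");save(cv2.resize(d["image"][90:190,290:370],None,fx=6,fy=6,interpolation=cv2.INTER_CUBIC),"s17.png")
d=grab("top");save(cv2.resize(d["image"][170:250,360:480],None,fx=6,fy=6,interpolation=cv2.INTER_CUBIC),"t17.png")
go(w2([-38.4,86,160]),92.5)
E
```

```text
clock: 17.7
eef_pos: [566.3, -232.9, 164.7]
tool_rot: [3.132, 0.004, 1.613]
force: [-0.7, 0.2, -0.4]
width: 59.6
t 17.8 pos [ 563.5 -231.   160.4] rot [ 1.7987e+02 -2.0000e-02  9.2460e+01] F [-0.9  1.  -0.5] w 59.7
target [ 522.4 -120.1  160. ] shift [112.6 -36.3   0.3] turn [ 0.13 -0.02 -0.04]
```

View pics/s17.png

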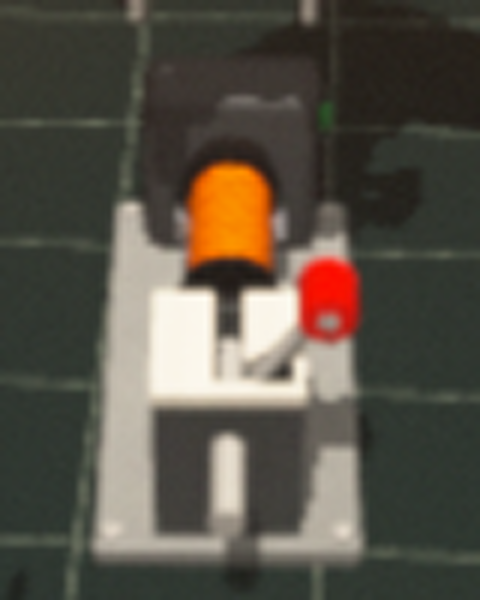

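View pics/t17.png

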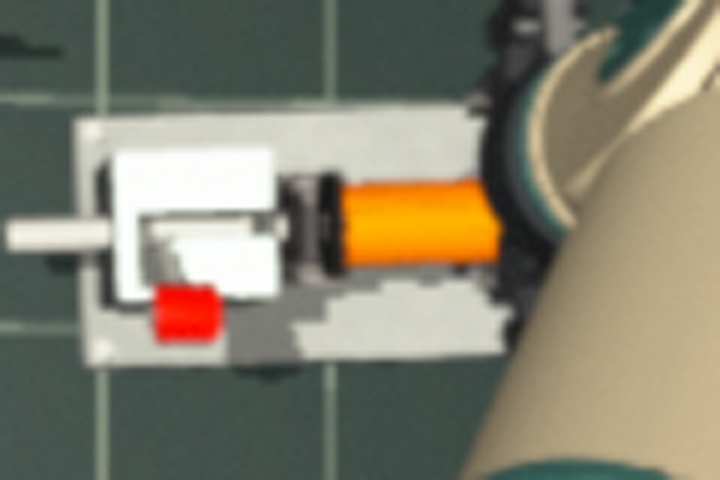

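The spool lies in the cradle, in line with the axis (orange centre (420,222) in the top crop), and the knob is still notched at (187,313). Back to the knob.

```bash
python3 -m jog '28 -9 -3 0 0 0 0.4; 60 -20 -3 0 0 0 0.4; 90 -30 -3 0 0 0 0.4; 112.5 -37 0 0 0 0 0.4; 112.5 -37 0 0 0 0 0.4; 112.5 -37 0 0 0 0 0.4'
python3 - <<'E'
from h import *
d=grab("side");save(cv2.resize(d["image"][60:190,270:390],None,fx=4.5,fy=4.5),"s18.png")
go([521.5,-120.2,104],92.5)
E
```

```text
clock: 18.55
eef_pos: [521.5, -121.2, 158.7]
tool_rot: [-3.142, 0.0, 1.613]
force: [-0.4, 0.2, 0.5]
width: 59.7
t 18.6 pos [ 521.6 -121.6  158.9] rot [1.7998e+02 1.0000e-02 9.2380e+01] F [-0.4  0.  -0.4] w 59.9
target [ 521.5 -120.2  104. ] shift [ 1.4 -0.  54.9] turn [ 0.02  0.01 -0.12]
```

View pics/s18.png

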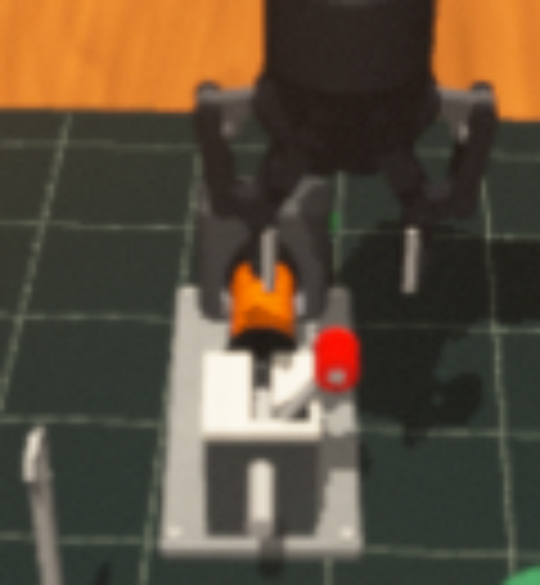

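```bash
python3 -m jog '1.4 0 20 0 0 0 0.4; 1.4 0 40 0 0 0 0.4; 1.4 0 54 0 0 0 0.4; 1.4 0 54 0 0 0 0.4; 1.4 0 54 0 0 0 -0.5; 1.4 0 54 0 0 0 -1; 1.4 0 54 0 0 0 -1; 1.4 0 54 0 0 0 -1'
python3 - <<'E'
from h import *
d=grab("side");save(cv2.resize(d["image"][60:190,270:390],None,fx=4.5,fy=4.5),"s19.png")
go([521.5,-120.2,104],92.5)
E
```

```text
clock: 19.6
eef_pos: [521.0, -118.9, 105.5]
tool_rot: [3.141, -0.001, 1.613]
force: [-2.9, -0.5, 4.8]
width: 22.1
t 19.65 pos [ 521.  -119.   105.5] rot [ 1.7999e+02 -4.0000e-02  9.2440e+01] F [-3.  -1.   6.2] w 22.0
target [ 521.5 -120.2  104. ] shift [-1.3  0.5  1.5] turn [ 0.01 -0.04 -0.06]
```

View pics/s19.png

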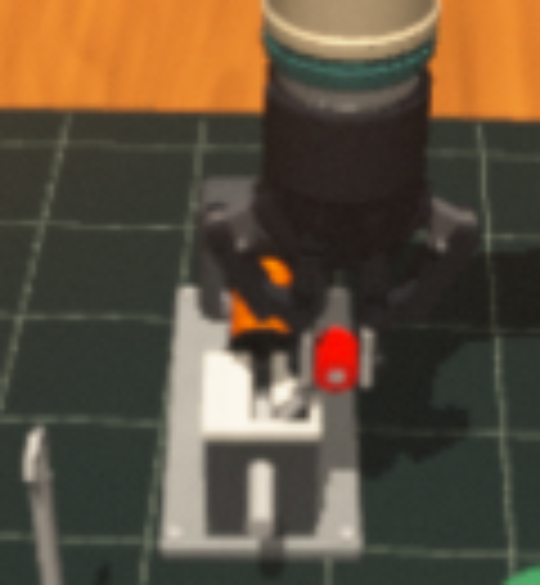

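```bash
python3 -m jog '4 0 0 0 0 0 -1; 8 0 0 0 0 0 -1; 11 0 0 0 0 0 -1; 11 0 0 0 0 0 -1'
```

```text
clock: 20.15
eef_pos: [521.0, -111.7, 105.7]
tool_rot: [3.14, 0.004, 1.611]
force: [-3.3, -9.1, 4.2]
width: 21.7
```

```bash
python3 -m jog '0.3 6 -3.7 0 0 0 -1; 0.3 13 -7 0 0 0 -1; 0.3 20 -9.5 0 0 0 -1; 0.3 27 -11 0 0 0 -1; 0.3 34 -11.7 0 0 0 -1; 0 39.7 -12 0 0 0 -1; 0 39.7 -12 0 0 0 -1'
python3 - <<'E'
from h import *
d=grab("side");save(cv2.resize(d["image"][60:190,270:390],None,fx=4.5,fy=4.5),"s20.png")
go([560,-143,113],92.5)
E
```

```text
clock: 21.02
eef_pos: [560.9, -110.3, 116.9]
tool_rot: [3.14, 0.005, 1.612]
force: [0.2, -8.8, -2.9]
width: 21.8
t 21.075 pos [ 560.9 -110.3  116.9] rot [179.9    0.29  92.34] F [ 0.5 -7.2 -3.1] w 22.1
target [ 560 -143  113] shift [-32.7  -2.3   4.1] turn [ 0.1   0.29 -0.16]
```

View pics/s20.png

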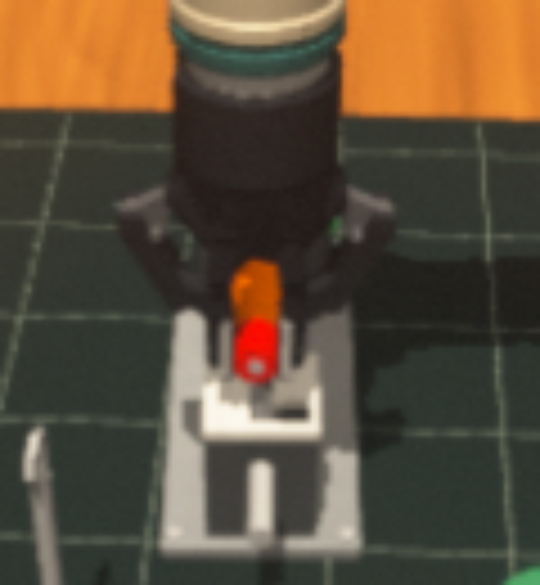

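The handle is upright in the lane. Next I let it forward under control.

```bash
python3 -m jog '-4 0 0 0 0 0 -1; -9 0 0 0 0 0 -1; -14 0 0 0 0 0 -1; -19 0 0 0 0 0 -1; -24 0 0 0 0 0 -1; -28 0 0 0 0 0 -1; -28 0 0 0 0 0 -1'
python3 - <<'E'
from h import *
d=grab("side");save(cv2.resize(d["image"][60:190,270:390],None,fx=4.5,fy=4.5),"s21.png")
go([560,-137,113],92.5)
E
```

```text
clock: 21.95
eef_pos: [561.9, -134.8, 116.9]
tool_rot: [3.141, 0.0, 1.613]
force: [-0.2, -5.7, -3.0]
width: 21.9
t 22.0 pos [ 561.9 -134.7  117. ] rot [1.7995e+02 2.0000e-02 9.2440e+01] F [-1.  -5.6 -2.9] w 22.3
target [ 560 -137  113] shift [-2.2 -2.   4. ] turn [ 0.05  0.02 -0.06]
```

View pics/s21.png

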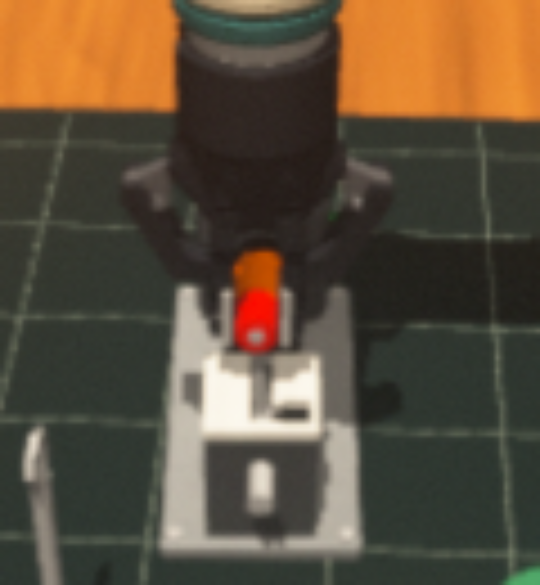

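```bash
python3 -m jog '-2 0 1 0 0 0 -1; -4 0 1.5 0 0 0 -1; -4 0 1.5 0 0 0 -1'; python3 -m jog '-2 0 0 0 0 0 -1; -2 0 0 0 0 0 -1'
```

```text
clock: 22.38
eef_pos: [562.1, -135.2, 116.7]
tool_rot: [3.141, -0.005, 1.615]
force: [-2.3, 2.0, 9.8]
width: 21.5
clock: 22.62
eef_pos: [562.1, -135.4, 116.7]
tool_rot: [3.141, -0.007, 1.616]
force: [-3.3, 4.8, 10.3]
width: 22.1
```

It stops against the spool, with the force reversing at y=-135.4. I unload and release.

```bash
python3 -m jog '2 0 -0.5 0 0 0 -1; 2 0 -1 0 0 0 -0.5; 2 0 -1 0 0 0 0; 2 0 -1 0 0 0 0.4; 2 0 -1 0 0 0 0.5; 2 0 -30 0 0 0 0.5; 2 0 -80 0 0 0 0.5; 2 0 -120 0 0 0 0.5'
python3 -m jog '40 -20 0 0 0 0 0.5; 100 -60 0 0 0 0 0.5; 150 -90 0 0 0 0 0.5; 200 -100 0 0 0 0 0.5; 200 -100 0 0 0 0 0.5; 200 -100 0 0 0 0 0.5'
python3 - <<'E'
from h import *
import pickle
d=grab("side");save(d["image"],"s22.png");save(cv2.resize(d["image"][90:190,290:370],None,fx=6,fy=6,interpolation=cv2.INTER_CUBIC),"s22c.png");pickle.dump(d,open("s22.pkl","wb"))
d=grab("top");save(cv2.resize(d["image"][170:250,360:480],None,fx=6,fy=6,interpolation=cv2.INTER_CUBIC),"t22.png");pickle.dump(d,open("t22.pkl","wb"))
go([560,-137,113],92.5)
E
```

```text
clock: 23.62
eef_pos: [562.1, -138.6, 237.2]
tool_rot: [3.14, -0.0, 1.613]
force: [1.0, -0.3, 0.2]
width: 64.4
clock: 24.38
eef_pos: [453.8, 56.9, 235.9]
tool_rot: [3.14, -0.0, 1.614]
force: [0.3, -0.1, -0.9]
width: 63.7
t 24.475 pos [454.   55.8 235.8] rot [179.94   0.    92.3 ] F [-0.1  0.6  0.1] w 64.1
target [ 560 -137  113] shift [-196.8   98.1  122.9] turn [ 0.06  0.   -0.2 ]
```

View pics/s22c.png

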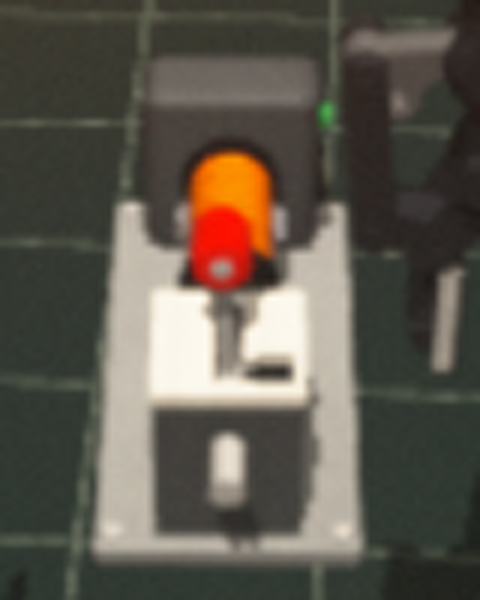

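View pics/t22.png

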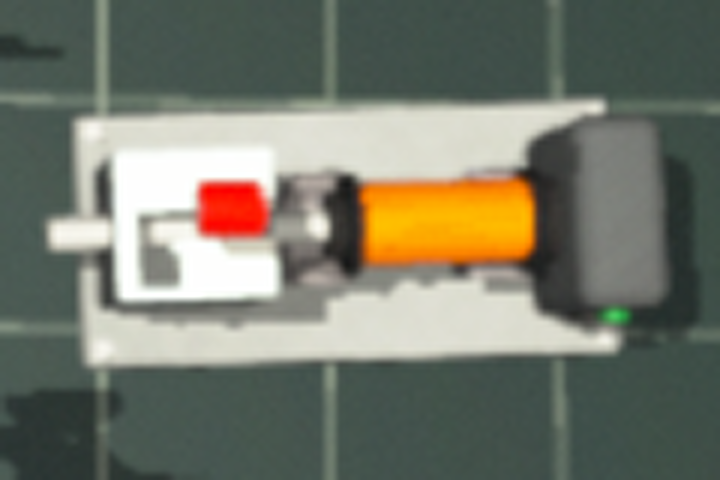

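View pics/s22.png

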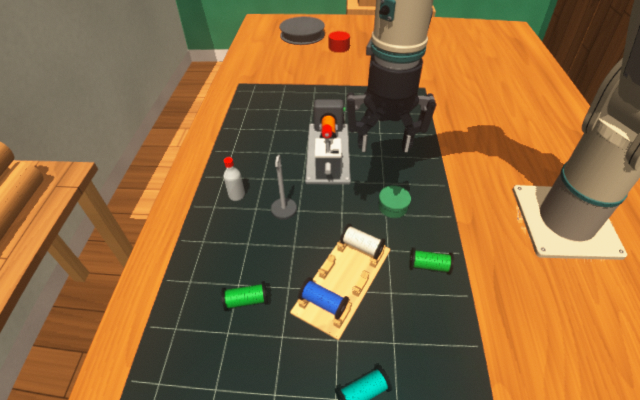

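```bash
python3 - <<'E'
from h import *
import pickle
for a,b,box in (("top0","t22",(190,215,390,415)),("side0","s22",(110,145,315,345))):
    r=[]
    for n in(a,b):
        d=pickle.load(open(n+".pkl","rb"));hsv=cv2.cvtColor(d["image"],cv2.COLOR_RGB2HSV).astype(int)
        m=((hsv[...,0]<5)|(hsv[...,0]>175))&(hsv[...,1]>200)&(hsv[...,2]>120)
        y0,y1,x0,x1=box; k=np.zeros_like(m);k[y0:y1,x0:x1]=1; v,u=np.nonzero(m&k)
        r.append(inv(plane(d,np.array(u.mean()),np.array(v.mean()),133)));print(n,len(u),r[-1].round(1))
    print("knob shift",(r[1]-r[0]).round(1))
t=pickle.load(open("t22.pkl","rb"));hsv=cv2.cvtColor(t["image"],cv2.COLOR_RGB2HSV).astype(int)
m=(hsv[...,0]>8)&(hsv[...,0]<23)&(hsv[...,1]>190)&(hsv[...,2]>100);m[:,:415]=0;m[:,460:]=0;m[:195]=0;m[220:]=0
v,u=np.nonzero(m);Q=inv(plane(t,u.astype(float),v.astype(float),70));print("thread y range",Q[:,1].min().round(1),Q[:,1].max().round(1),"x",Q[:,0].mean().round(1),len(u)); 
vx,vy,_,_=cv2.fitLine(Q[:,:2].astype(np.float32),cv2.DIST_L2,0,.01,.01).ravel();print("axis tilt vs y",np.degrees(np.arctan2(vx,vy)))
E
```

```text
top0 80 [ -0.5  56.  133. ]
t22 76 [  1.7  68.5 133. ]
knob shift [ 2.2 12.5  0. ]
side0 97 [ -0.2  55.9 133. ]
s22 94 [  3.4  71.4 133. ]
knob shift [ 3.5 15.4  0. ]
thread y range -66.3 5.0 x -1.1 368
axis tilt vs y 179.15265
```

```bash
python3 - <<'E'
from h import *
print(ctrl.finish_job())
E
```

```text
the job is handed in; nothing more can be done
None
```

The orange spool is loaded, and I handed the job in at about 24.5 s of the 66 s allowed; no verdict came back. I pulled the plunger and swung it into its notch, laid the spool in the cradle and released it. Then I freed the handle and let the plunger close on the spool.

**What the last pictures showed:**
- **Spool:** its centre is at about y = -30.6 mm in the winder's frame (target -30). It is about 1 mm off the axis in x and tilted about 1°. Its height was not measured again after release.
- **Plunger:** the top view puts the knob 12.5 mm back, where 12 is expected. The side view says 15.4 mm, just above the allowed 15. I trusted the top view because the orange thread behind the knob spoils the colour mask in the side view.
- **Handle:** it stands in the lane, with the knob 2 to 3 mm to the +x side.
- **Pressing force:** not measured directly. I infer it from the spring and from the plunger stopping against the spool.
- **Surroundings:** the blue and white spools, the oil bottle and the pin tin look undisturbed by eye. The gripper is clear of everything.

One slip on the way: I first worked out the placing height with the wrong sign. I noticed it when no contact came, and corrected it before releasing the spool.

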